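# Set a poured painting on its mark and lock the stand with a hex key

### The arm

A 6-joint arm with a two-finger parallel gripper is mounted at the origin on the work surface. World frame = base frame: x ahead of the robot, y to its left, z up, the work surface at z = 0. Lengths are in m, angles in rad, forces in N, time in s.
With the tool pointing down it reaches from about 0.225 to 0.725 m from the base axis. Payload 3.1 kg.
Tool frame: the origin (TCP) lies where the fingers leave the gripper's body, on its centre line; the fingertips stand 73 mm ahead of it and the grasp point (between the pads) lies 54 mm ahead of it; z points along the fingers, y is the direction in which the jaws open and shut (so a half turn about z gives the same grasp; the last joint's range is limited). The gripper opens to 85 mm and grips with 20 to 120 N. Pads are 22 mm wide; open, the fingers measure 114 mm over their backs; the gripper's body (76 mm by 85 mm) begins 54 mm behind the grasp point. The pads swing forward as they close: fully open they stand 13 mm farther back than shut.
Start: joints at [1.186, 0.048, 0.099, 1.622, 0, 1.443], TCP at [0.133, 0.508, 0.304] pointing down, gripper open.
Joint ranges: [-2.91, 2.91], [-0.99, 1.94], [-1.21, 1.42], [-2.12, 2.29], [-1.49, 1.47], [-3.14, 3.14]. Speed limits (rad/s): [2.79, 2.79, 3.14, 3.14, 3.14, 3.14].

### API

Orientations are given as a unit quaternion [x, y, z, w].
In Python, from plant import telemetry, viewer, workorder gives the robot as it stands.
- The arm moves only by the tool arm_command, never from a script. Its argument "steps" is a list of rows, each a list of 2 entries, a list of its own where there are three numbers: the shift along the tool's x, y, z in units of 0.5 m (1.0 is 0.5 m), then the turn, a rotation vector about the tool's x, y, z in units of 1.5 rad (1.0 is 1.5 rad). A call has 1 to 8 rows; each row is the pose to reach, as a shift and turn from the pose commanded when the call began, along the tool's axes at that moment; what a row does not reach only later rows make up. A row lasts 1/8 s, in which the tool goes at most 62.5 mm and 10.7 degrees, less where a joint would pass 70% of its speed; a pose out of reach is approached as far as the arm can. A call with a number of a shift or a turn outside -1 to 1 is refused whole. A call with a gripper value outside its range is refused whole. "claw" is the opening, from -1 (shut) to 1 (fully open), set as the call begins (left out, the last holds). The fingers move at their own pace and stop on an object; "grip_force" is the grip in N (left out, the last holds). Time passes only in rows, so rows that repeat a pose let the fingers close. It gives the time, the measured TCP pose, the force and the opening at its end, in the units of the state.
- telemetry.read_state(): the state, without advancing time (a new reading comes with each control period).
- viewer.snapshot(name): name is "scene" or "top" or "wrist"; returns the picture (400x640x3 uint8, red, green, blue); there is no depth.
- viewer.camera_params(name): a dict with "mtx" (3x3 intrinsics, pixels), "T" (4x4, takes a point from camera to world coordinates); the wrist camera has in their place "tool_from_camera" (4x4, takes a point from camera to tool coordinates, whose origin is the TCP and whose axes are the flange's). Camera axes: x right, y down, z forward; pixel columns grow to the right and rows downward; lengths in m; the calibration is good to about 2 mm. A picture is of the moment at which its call begins: read the wrist's pose just before it. camera_params takes no time and is no camera call.
- workorder.job_done(): hands the job in, once; it reports no verdict.
The state is a dict: "time_s": time; "joint_pos": joint angles; "joint_velocities": joint speeds; "joint_torque": joint torques, N m; "tcp_pos": TCP position; "tcp_rot": TCP orientation; "ft_force": force on the tool from outside, world axes, zero at the start; "moment": the same for the moment, N m; "grip_width": finger opening in m.
Only numpy, scipy, OpenCV 4.12 (cv2) and the standard library are available. Lean on these libraries where they do the work, as an engineer would, in place of code of your own. Each camera call takes 0.05 s, during which the arm holds its last target.

### The job

Slide the painted panel along its channel, without lifting it, until its centre line is level with the green tab. Then take the blue T-handled hex key from the rack, push it fully home in the recessed socket of the clamp screw before turning, and turn it clockwise to the stop, keeping it fully home all the while, so that the orange jaw clamps the panel on the mark. Let go and leave the key standing in the screw; do not disturb anything else.

Things in the scene. Friction and masses are not known exactly. Their poses are not given: they have to be found in the camera images.
- stand: fixed plywood panel stand, base 240 x 300 x 20 mm. Origin on the table; x across the channel (away from the robot at yaw 0), y along it, z up; base spans x -90..150, y -150..150 mm. Grey clamp block on it: x 72..142, y -40..40, top z 75 mm, with the upright screw in its top at x 107, y 0. Position and yaw vary
- channel (a point): middle of the channel floor, 20 mm above the stand's origin; axes as the stand's. Aluminium front rail x -70..-54 mm, 16 mm high above the floor; orange jaw face at x 51 mm (140 mm long, 2 to 23 mm above the floor) with fixed rear rails beside it (from x 52 mm, 16 mm high). Both ends of the channel (y) are open
- panel: the loose painted panel (yellow sides, blue and teal face), 100 x 140 x 25 mm (x, y, z), 0.4 kg, lying flat in the channel with about 5 mm of play across it. Origin under its centre, z 0 to 25 mm; y is its long side, along the channel; a black line on both long edges marks its middle
- panel_center (a point): centre of the panel, 12.5 mm above its underside; axes as the panel
- tab_green: fixed green tab, 10 x 14 x 22 mm, standing on the front rail at x -62 mm of the stand; origin under its centre; axes as the stand's. The panel's middle must come level with it along the channel (same y in the stand's frame)
- tab_grey: fixed grey tab of the same size on the rail at the other side: not the mark
- socket (a point): centre of the mouth of the clamp screw's hexagon socket, flush with the clamp block's top, 75 mm above the table, opening straight up. It turns with the screw. Socket 19.6 mm across flats, 26 mm deep; flats face the point's x axis (and every 60 degrees); z up
- screw (a joint): clamp screw angle, rad: starts at 0 to 0.25, grows when turned clockwise seen from above, hard stop at 1.35 = fully tight (red mark on the screw meets the green mark on the block). Resists with about 0.25 N m and stays where it is left. The jaw advances 3.9 mm per rad towards the panel
- key_grip (a point): centre of the hex key's blue T-handle, a bar 120 x 22 x 22 mm along this point's x axis; z up the shank. Dark steel hexagon shank 18 mm across flats (flats face the x axis and every 60 degrees), 105 mm long, its last 5 mm tapering to 13 mm. Key 0.3 kg. It stands upright and loose in a rack hole 55 mm deep
- key_tip (a point): the key's tip: on the axis, 115 mm below the handle's centre; axes as the handle's
- rack: fixed wooden tool rack, 160 x 70 x 70 mm, two holes on its top 80 mm apart (40 mm to each side of the middle along its x axis), on the left or on the right of the stand; origin under its centre
- caddy: fixed white caddy with three bottles, 170 x 90 mm, 134 mm tall, on the side where the rack is not; origin under its centre
- paint_bottle: teal paint bottle, bystander, 50 mm diameter, 130 mm tall, on the stand's baseboard (top of board 20 mm above the table) at a rear corner, about 105 mm to one side of the screw; origin under its centre
- cup: blue open cup, bystander, 62 mm rim diameter, 75 mm tall, at the other rear corner of the stand's baseboard; origin under its centre
- jar: navy paint jar, bystander, 72 mm diameter, 90 mm tall, behind the stand; origin under its centre
- mixing_pot: white open pot, bystander, 80 mm diameter, 85 mm tall, behind the stand; origin under its centre
- tape: roll of blue tape lying flat, bystander, 100 mm diameter, 25 mm high; origin under its centre
- scraper: spatula lying flat, bystander, 190 mm long; origin at its underside
- driver_grip (a point): centre of the yellow T-handle of a round-shank driver (the wrong tool), same size as the key, standing in the other hole of the rack, 80 mm from the key
- hexkey: the whole hex key; origin at its tip, z up the shank, x along the handle
There are look-alikes about, which are no part of the job. What is shaped like the panel but red is not meant.

How it is judged:
By the outcome, as a careful person would: the job done as asked, in the order asked, and still so for the second after the job is handed in, with the robot touching nothing.
It also fails if it takes over 58 s, if anything falls off the work surface, if the arm or the gripper's body presses on something with over 40 N, if the wrist force passes 120 N, or if a joint passes its speed limit or range.

## Working session

There is one attempt and no reset: what is moved stays moved. The work goes in short steps, Python scripts to look and compute and a tool call to move; the robot and the scene stay as the last step left them, time stands still between calls to the robot, and variables do not carry over. Pictures are saved under pics/ and viewed, and the job is handed in when it is done.

Besides the shell and the picture viewer there is one more tool, called as a command line: name --argument value ..., lists and objects as JSON in quotes. arm_command: Moves the arm, as the interface text tells. Shifts and turns lie within -1 to 1; 1 stands for 0.5 m of shift or 1.5 rad of turn. Its arguments: {"type":"object","properties":{"steps":{"type":"array","items":{"type":"array"}},"claw":{"type":"number"},"grip_force":{"type":"number"}},"required":["steps"]}

```bash
ls; mkdir -p pics
python3 - <<'E'
from plant import telemetry, viewer
import cv2
s=telemetry.read_state()
for k,v in s.items(): print(k,v)
for n in("scene","top"):
    cv2.imwrite(f"pics/{n}0.png",viewer.snapshot(n)[:,:,::-1])
    p=viewer.camera_params(n);print(n,p["mtx"],p["T"])
print(viewer.camera_params("wrist"))
E
```

```text
pics
time_s 0.0
joint_pos [1.18616639e+00 4.87536319e-02 9.75561909e-02 1.62200447e+00
 1.38569264e-05 1.44299497e+00]
joint_velocities [ 0.00040529  0.00138929  0.00160234  0.00040299  0.00011782 -0.00023211]
joint_torque [ 2.18345456e-03 -3.38782668e+01  3.20013857e+01  2.03833671e-02
  3.74508249e-05 -1.53108950e-06]
tcp_pos [0.13319558 0.50735377 0.30269459]
tcp_rot [ 1.28061568e-01  9.91765490e-01 -1.16177393e-03 -3.11516174e-04]
ft_force [-0.41334175 -0.08727463 -0.0938409 ]
moment [ 0.01521368 -0.01727538 -0.01830852]
grip_width 0.0854495196235325
scene [[469.55585198   0.         316.81905421]
 [  0.         469.55585198 195.89402276]
 [  0.           0.           1.        ]] [[ 0.66549601  0.57750696 -0.47286444  1.09050791]
 [ 0.74632201 -0.50561374  0.43284894 -0.52113984]
 [ 0.01088652 -0.64096838 -0.76749008  1.04524994]
 [ 0.          0.          0.          1.        ]]
top [[393.53981008   0.         312.61211418]
 [  0.         393.53981008 194.78058575]
 [  0.           0.           1.        ]] [[-0.01643378 -0.99034557  0.13764297  0.36780345]
 [-0.99969458  0.01373333 -0.020546    0.02231791]
 [ 0.01845735 -0.13793858 -0.99026879  1.15467366]
 [ 0.          0.          0.          1.        ]]
{'mtx': array([[350.04361713,   0.        , 322.86469633],
       [  0.        , 350.04361713, 205.98475238],
       [  0.        ,   0.        ,   1.        ]]), 'tool_from_camera': array([[-1.86396862e-04, -9.61231453e-01, -2.75742739e-01,
         6.94133617e-02],
       [ 9.99999909e-01, -7.31228243e-05, -4.21076857e-04,
        -1.61260584e-03],
       [ 3.84589231e-04, -2.75742793e-01,  9.61231379e-01,
        -6.99117250e-02],
       [ 0.00000000e+00,  0.00000000e+00,  0.00000000e+00,
         1.00000000e+00]])}
```

View pics/scene0.png

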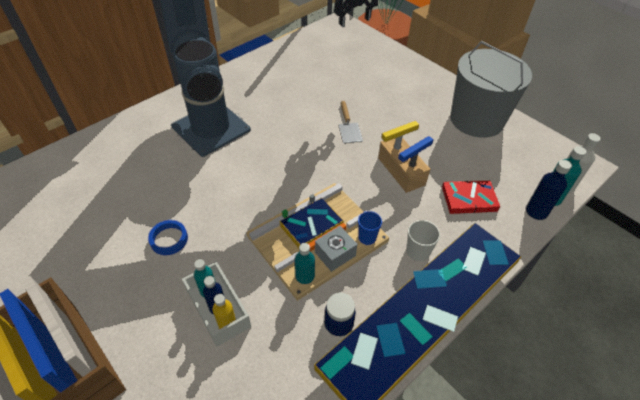

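View pics/top0.png

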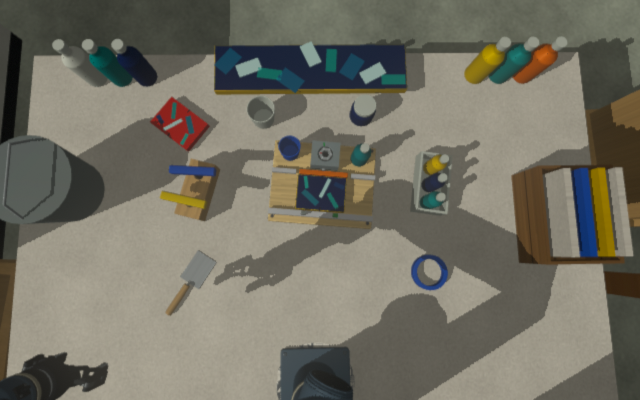

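Top view: stand at about (322,185), painted panel at (322,193), screw at (325,154), rack at (197,188) with the blue handle at (191,170) and the yellow one at (183,200). The red look-alike is at (180,124). I'll enlarge these areas next.

Run:
```python
import cv2
a=cv2.imread("pics/top0.png")
cv2.imwrite("pics/c1.png",cv2.resize(a[130:240,260:390],None,fx=6,fy=5.4,interpolation=cv2.INTER_CUBIC)[:, :])
cv2.imwrite("pics/c2.png",cv2.resize(a[150:230,150:230],None,fx=7,fy=7,interpolation=cv2.INTER_CUBIC))
b=cv2.imread("pics/scene0.png")
cv2.imwrite("pics/c3.png",cv2.resize(b[170:300,240:400],None,fx=4.5,fy=4.5,interpolation=cv2.INTER_CUBIC))
```

```text
(no output)
```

View pics/c1.png

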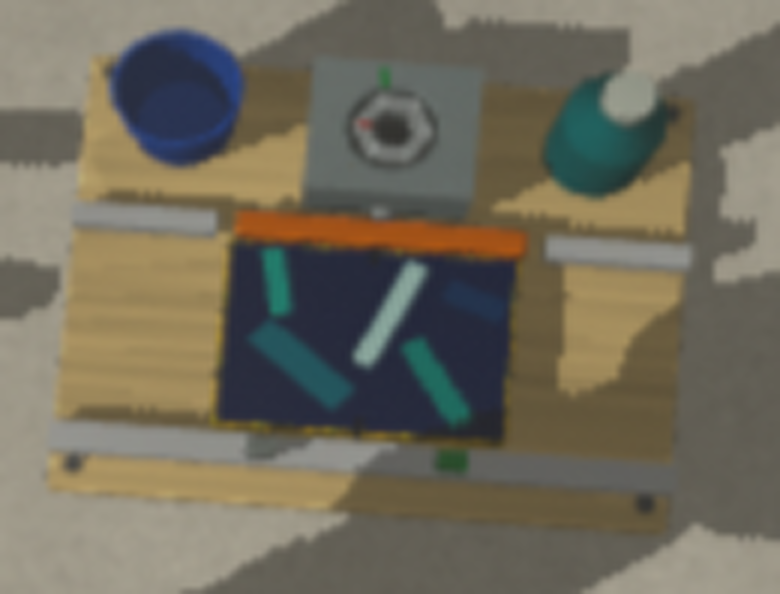

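View pics/c2.png

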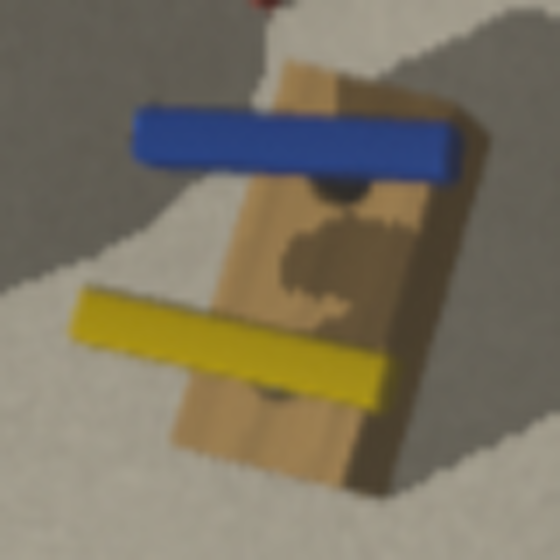

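View pics/c3.png

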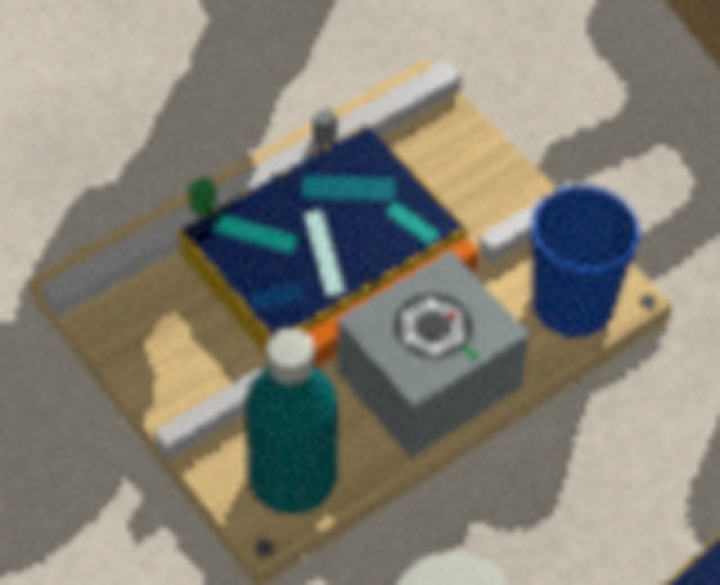

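```bash
cat > h.py <<'E'
import numpy as np, cv2
from scipy.spatial.transform import Rotation as R
from plant import telemetry, viewer
def cam(n,s=None):
    p=viewer.camera_params(n)
    if n!="wrist": return p["mtx"],p["T"]
    T=np.eye(4);T[:3,:3]=R.from_quat(s["tcp_rot"]).as_matrix();T[:3,3]=s["tcp_pos"]
    return p["mtx"],T@p["tool_from_camera"]
def ray(K,T,uv,z):
    uv=np.atleast_2d(np.array(uv,float))
    d=np.c_[uv,np.ones(len(uv))]@np.linalg.inv(K).T@T[:3,:3].T
    c=T[:3,3]
    return (c+d*((z-c[2])/d[:,2])[:,None])
def proj(K,T,P):
    P=np.atleast_2d(P); q=(P-T[:3,3])@T[:3,:3]; q=q@K.T; return q[:,:2]/q[:,2:]
def snap(name):  # wrist
    s=telemetry.read_state(); im=viewer.snapshot("wrist")[:,:,::-1].copy()
    cv2.imwrite(f"pics/{name}.png",im); np.savez(f"pics/{name}.npz",tcp_rot=s["tcp_rot"],tcp_pos=s["tcp_pos"])
    return s,im
def load(name):
    s=dict(np.load(f"pics/{name}.npz")); return cam("wrist",s)
E
python3 - <<'E'
from h import *
K,T=cam("top")
f=lambda L:[(260+x/6,130+y/5.4) for x,y in L]
g=lambda L:[(150+x/7,150+y/7) for x,y in L]
np.set_printoptions(precision=4,suppress=True)
B=ray(K,T,f([(92,58),(692,98),(665,528),(50,488)]),.02);print("base",B)
print("screw",ray(K,T,f([(392,128)]),.075))
print("panel corners FL,FR,BR,BL",ray(K,T,f([(230,240),(515,262),(503,440),(220,420)]),.045))
print("green tab top",ray(K,T,f([(452,460)]),.058))
print("jaw",ray(K,T,f([(237,225),(525,245)]),.043))
print("blue ends",ray(K,T,g([(132,135),(458,150)]),.141))
print("yellow",ray(K,T,g([(78,315),(385,380)]),.141))
print("cup",ray(K,T,f([(180,95)]),.095), "bottle",ray(K,T,f([(635,95)]),.15))
E
```

```text
base [[ 0.6887  0.1066  0.02  ]
 [ 0.6627 -0.1898  0.02  ]
 [ 0.4271 -0.1677  0.02  ]
 [ 0.4529  0.1275  0.02  ]]
screw [[ 0.634  -0.0378  0.075 ]]
panel corners FL,FR,BR,BL [[ 0.5815  0.0393  0.045 ]
 [ 0.5678 -0.0968  0.045 ]
 [ 0.473  -0.0884  0.045 ]
 [ 0.4855  0.0451  0.045 ]]
green tab top [[ 0.4617 -0.063   0.058 ]]
jaw [[ 0.5899  0.0358  0.043 ]
 [ 0.5773 -0.1021  0.043 ]]
blue ends [[0.581  0.375  0.141 ]
 [0.5738 0.254  0.141 ]]
yellow [[0.5136 0.3925 0.141 ]
 [0.4878 0.2793 0.141 ]]
cup [[0.6475 0.0606 0.095 ]] bottle [[ 0.6307 -0.1405  0.15  ]]
```

```bash
cat >> h.py <<'E'
def cmd(p,yawy=None):
    "p world TCP target, yawy = world angle (deg) of tool y; prints shift/turn in move units"
    s=telemetry.read_state(); M=R.from_quat(s["tcp_rot"])
    d=M.inv().apply(np.array(p)-s["tcp_pos"])/0.5
    a=M.as_matrix()[:,1]; cur=np.degrees(np.arctan2(a[1],a[0]))
    t=0 if yawy is None else -np.radians((yawy-cur+90)%180-90)/1.5
    print("t",round(s["time_s"],2),"shift",d.round(4),"turnz",round(t,4),"cur yaw y",round(cur,2),"dist",np.linalg.norm(d)*.5,"F",s["ft_force"].round(2))
E
python3 -c "
from h import *
cmd([.47,-.05,.303],85)"
```

```text
t 0.1 shift [-0.9347 -0.9071  0.0013] turnz -0.113 cur yaw y 75.28 dist 0.6512492481806774 F [-0.59 -0.49 -0.2 ]
```

arm_command --steps '[[[-0.09,-0.087,0],[0,0,-0.02]],[[-0.18,-0.174,0],[0,0,-0.04]],[[-0.27,-0.26,0],[0,0,-0.06]],[[-0.36,-0.35,0],[0,0,-0.08]],[[-0.45,-0.437,0],[0,0,-0.1]],[[-0.54,-0.524,0],[0,0,-0.113]],[[-0.63,-0.61,0],[0,0,-0.113]],[[-0.72,-0.7,0],[0,0,-0.113]]]' --claw 1

```text
time_s: 1.1
tcp_pos: [0.3921, 0.0778, 0.3036]
tcp_rot: [0.044, 0.999, 0.0, 0.0]
ft_force: [1.0, 0.4, 0.5]
grip_width: 0.0851
```

```bash
python3 -c "
from h import *
cmd([.47,-.05,.303],85)"
```

```text
t 1.1 shift [-0.1776 -0.241   0.0011] turnz -0.0002 cur yaw y 84.99 dist 0.149676893212409 F [0.99 0.36 0.5 ]
```

arm_command --steps '[[[-0.08,-0.1,0],[0,0,0]],[[-0.13,-0.18,0],[0,0,0]],[[-0.178,-0.241,0],[0,0,0]],[[-0.178,-0.241,0],[0,0,0]]]'

```text
time_s: 1.6
tcp_pos: [0.4703, -0.0502, 0.3026]
tcp_rot: [0.046, 0.999, 0.0, -0.001]
ft_force: [-0.1, 1.4, -0.3]
grip_width: 0.0856
```

```bash
python3 -c "
from h import *
s,im=snap('w1');print(s['tcp_pos'],s['joint_velocities'].round(3) if hasattr(s['joint_velocities'],'round') else s['joint_velocities'])"
```

```text
[ 0.4702571  -0.05016231  0.30261213] [ 0.046 -0.039 -0.025  0.039  0.023  0.016]
```

View pics/w1.png

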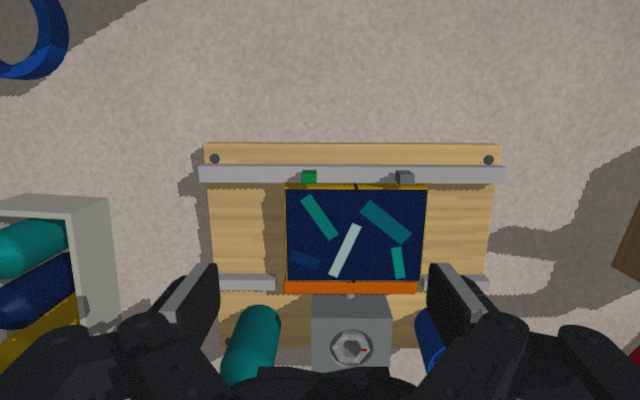

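Wrist view (up = towards the robot, right = +y): green tab at (309,177), grey tab at (404,178), panel x 285–427 with its black mid-mark at (355,186), screw at (350,348). I'll enlarge the middle to measure it.

Run:
```python
from h import *
im=cv2.imread("pics/w1.png")
cv2.imwrite("pics/w1c.png",cv2.resize(im[160:300,270:440],None,fx=4.5,fy=4,interpolation=cv2.INTER_CUBIC))
cv2.imwrite("pics/w1d.png",cv2.resize(im[320:380,300:400],None,fx=8,fy=8,interpolation=cv2.INTER_CUBIC))
```

```text
(no output)
```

View pics/w1c.png

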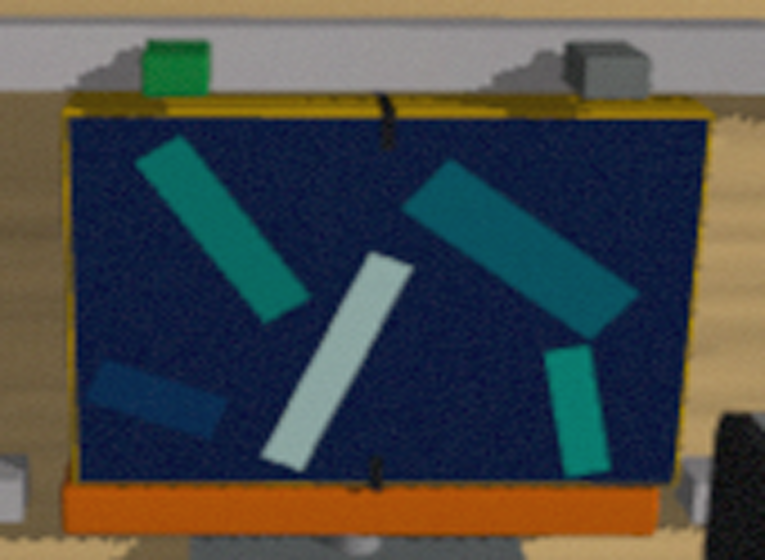

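View pics/w1d.png

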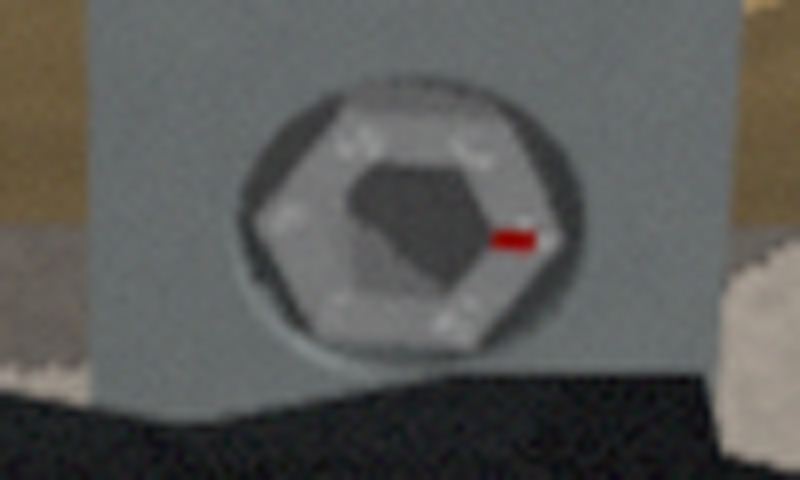

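Run:
```python
from h import *
np.set_printoptions(precision=4,suppress=True)
K,T=load("w1")
f=lambda L:[(270+x/4.5,160+y/4) for x,y in L]
g=lambda L:[(300+x/8,320+y/8) for x,y in L]
rail=ray(K,T,[(200,166.5),(505,167)],.036);print("rail front top corners",rail)
c=f([(68,117),(710,121),(676,484),(80,484)])
P=ray(K,T,c,.045);print("panel",P,P.mean(0))
for a,b in((0,1),(3,2),(0,3),(1,2)):
    d=P[b]-P[a];print(np.linalg.norm(d),np.degrees(np.arctan2(d[1],d[0])))
t=ray(K,T,f([(145,42),(210,42)]),.058);print("tab top back edge?",t,t.mean(0))
t2=ray(K,T,f([(142,95),(210,95)]),.036);print("tab base",t2,t2.mean(0))
q=ray(K,T,f([(385,97)]),.045);print("mark",q)
H=ray(K,T,g([(350,95),(500,100),(560,240),(470,345),(315,335),(262,215)]),.075)
print("hex",H,H.mean(0)); 
v=H[:,:2]-H[:,:2].mean(0);print(np.degrees(np.arctan2(v[:,1],v[:,0])),np.linalg.norm(v,axis=1))
Hi=ray(K,T,g([(380,165),(462,165),(490,235)]),.075);v=Hi[:,:2]-H[:,:2].mean(0);print(np.degrees(np.arctan2(v[:,1],v[:,0])),np.linalg.norm(v,axis=1))
```

```text
rail front top corners [[ 0.4458 -0.1693  0.036 ]
 [ 0.4732  0.125   0.036 ]]
panel [[ 0.4738 -0.0887  0.045 ]
 [ 0.4872  0.0477  0.045 ]
 [ 0.5834  0.039   0.045 ]
 [ 0.5709 -0.0977  0.045 ]] [ 0.5288 -0.025   0.045 ]
0.13706128532046022 84.35572860493822
0.13726480295976515 84.77435367369647
0.09755009329190875 -5.305582822941677
0.09654861080080764 -5.183465487829085
tab top back edge? [[ 0.4549 -0.0694  0.058 ]
 [ 0.4561 -0.0563  0.058 ]] [ 0.4555 -0.0629  0.058 ]
tab base [[ 0.4717 -0.0731  0.036 ]
 [ 0.4731 -0.0584  0.036 ]] [ 0.4724 -0.0658  0.036 ]
mark [[ 0.475 -0.021  0.045]]
hex [[ 0.6155 -0.0446  0.075 ]
 [ 0.6178 -0.0263  0.075 ]
 [ 0.6388 -0.02    0.075 ]
 [ 0.6534 -0.0322  0.075 ]
 [ 0.6501 -0.0517  0.075 ]
 [ 0.6318 -0.0569  0.075 ]] [ 0.6346 -0.0386  0.075 ]
[-162.5561  143.5807   77.1549   18.6966  -39.9935  -98.7735] [0.02   0.0208 0.0191 0.0199 0.0203 0.0185]
[-160.7441  137.843    74.7261] [0.0093 0.0105 0.0103]
```

```bash
cat >> h.py <<'E'
YAW=np.radians(-5.3); U=np.array([-np.sin(YAW),np.cos(YAW)]); V=np.array([np.cos(YAW),np.sin(YAW)])
def vu(v,u,z): return np.r_[v*V+u*U,z]
E
python3 -c "
from h import *
cmd(vu(.529,.135,.14),84.7);cmd(vu(.529,.135,.105),84.7)"
```

```text
t 1.65 shift [-0.1155  0.2799  0.3258] turnz 0.0019 cur yaw y 84.87 dist 0.22240892545614732 F [-0.93  0.08 -0.32]
t 1.65 shift [-0.1157  0.2799  0.3958] turnz 0.0019 cur yaw y 84.87 dist 0.24919321307381062 F [-0.93  0.08 -0.32]
```

arm_command --steps '[[[-0.04,0.1,0.06],[0,0,0]],[[-0.08,0.19,0.12],[0,0,0]],[[-0.115,0.28,0.18],[0,0,0]],[[-0.115,0.28,0.25],[0,0,0]],[[-0.115,0.28,0.32],[0,0,0]],[[-0.115,0.28,0.36],[0,0,0]],[[-0.115,0.28,0.395],[0,0,0]],[[-0.115,0.28,0.395],[0,0,0]]]' --claw -1 --grip_force 40

```text
time_s: 2.65
tcp_pos: [0.5375, 0.087, 0.1049]
tcp_rot: [0.043, 0.999, -0.0, -0.002]
ft_force: [0.2, -0.3, -0.4]
grip_width: 0.0001
```

```bash
python3 -c "
from h import *
s,im=snap('w2');print(s['tcp_pos'],s['grip_width'],s['ft_force'])
cmd(vu(.529,.070,.105),84.7)"
```

```text
[0.53752373 0.08699491 0.10491874] 5.02731966937145e-05 [ 0.16215471 -0.28112954 -0.43031321]
t 2.7 shift [-0.0007 -0.1325  0.0025] turnz 0.0039 cur yaw y 85.04 dist 0.06624811817670469 F [-0.39  0.45 -0.31]
```

View pics/w2.png

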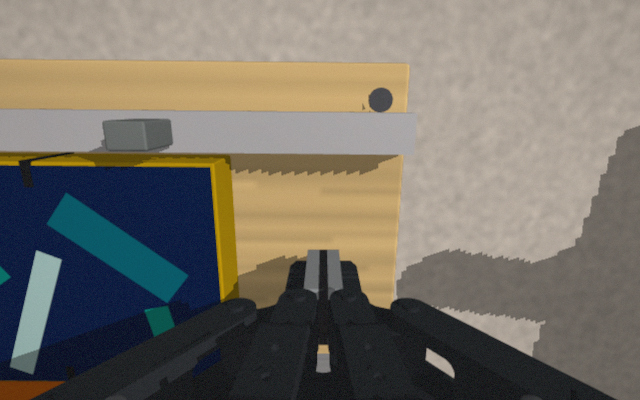

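The shut fingers at about (325,280) stand in the channel beside the panel's +y end at (230,240). Pushing.

arm_command --steps '[[[0,-0.02,0],[0,0,0]],[[0,-0.04,0],[0,0,0]],[[0,-0.06,0],[0,0,0]],[[0,-0.08,0],[0,0,0]],[[0,-0.1,0],[0,0,0]],[[0,-0.118,0],[0,0,0]],[[0,-0.13,0],[0,0,0]],[[0,-0.13,0],[0,0,0]]]'

```text
time_s: 3.7
tcp_pos: [0.5339, 0.021, 0.1069]
tcp_rot: [0.044, 0.999, -0.0, 0.001]
ft_force: [0.8, 2.0, 2.9]
grip_width: -0.0001
```

```bash
python3 -c "
from h import *
s,im=snap('w3');print(s['tcp_pos'],s['ft_force'])"
```

```text
[0.53388631 0.0209844  0.106899  ] [0.80922101 2.04270444 2.92314549]
```

View pics/w3.png

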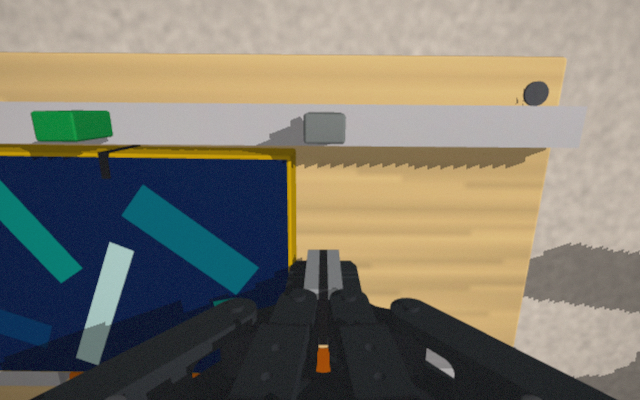

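Run:
```python
from h import *
np.set_printoptions(precision=4,suppress=True)
K,T=load("w3")
P=ray(K,T,[(100,150),(103,157),(288,157),(295,150)],.045);print("mark,mark,end",P[:,:2]@U)
im=cv2.imread("pics/w3.png")
cv2.imwrite("pics/w3c.png",cv2.resize(im[90:190,20:150],None,fx=6,fy=5.5,interpolation=cv2.INTER_CUBIC))
```

```text
mark,mark,end [-0.0153 -0.0146  0.0551  0.0578]
```

View pics/w3c.png

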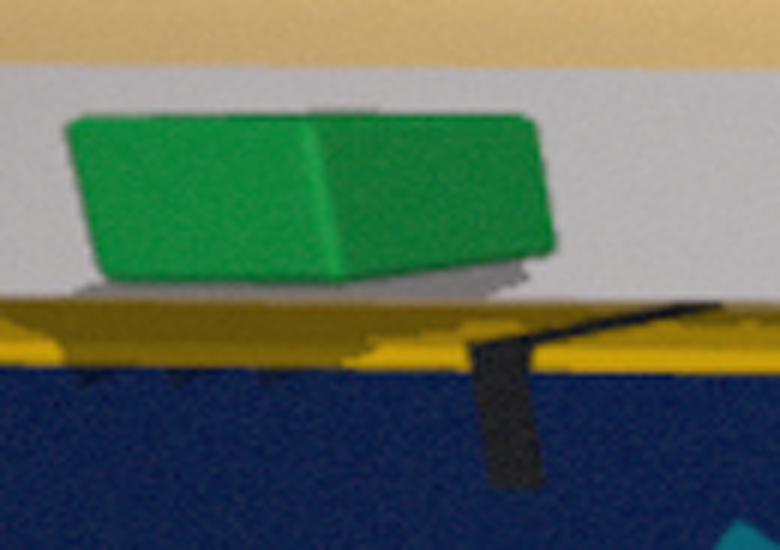

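Run:
```python
from h import *
np.set_printoptions(precision=4,suppress=True)
K,T=load("w3")
f=lambda L:[(20+x/6,90+y/5.5) for x,y in L]
t=ray(K,T,f([(68,118),(307,118),(343,280),(105,278)]),.058);print(t[:,:2]@U,(t[:,:2]@U).mean(),t[:,:2]@V)
t=ray(K,T,f([(538,118),(553,257)]),.036);print(t[:,:2]@U-.007,t[:,:2]@V)
t=ray(K,T,f([(502,345),(518,488)]),.045);print("mark",t[:,:2]@U)
cmd(vu(.529,.070,.105),84.7)
```

```text
[-0.0274 -0.0144 -0.0142 -0.0275] -0.020867218862718175 [0.4623 0.4622 0.4718 0.4717]
[-0.0217 -0.0223] [0.4626 0.4723]
mark [-0.0141 -0.0148]
t 3.75 shift [ 0.0012 -0.0007  0.0033] turnz 0.0032 cur yaw y 84.97 dist 0.0017909535496983577 F [0.18 2.11 2.48]
```

arm_command --steps '[[[0,-0.004,0],[0,0,0]],[[0,-0.008,0],[0,0,0]],[[0,-0.012,0],[0,0,0]],[[0,-0.012,0],[0,0,0]],[[0,0.01,0],[0,0,0]],[[0,0.03,-0.08],[0,0,0]],[[0.04,-0.05,-0.18],[0,0,0]],[[0.08,-0.16,-0.18],[0,0,0]]]'

```text
time_s: 4.75
tcp_pos: [0.4881, -0.0552, 0.1997]
tcp_rot: [0.042, 0.999, -0.002, 0.003]
ft_force: [1.1, -0.3, -0.7]
grip_width: -0.0003
```

```bash
python3 -c "
from h import *
s,im=snap('w4');print(s['tcp_pos'],s['tcp_pos'][:2]@U,s['ft_force'])
cv2.imwrite('pics/w4c.png',cv2.resize(im[100:220,240:400],None,fx=5,fy=5,interpolation=cv2.INTER_CUBIC))"
```

```text
[ 0.48805283 -0.05516126  0.19966237] -0.009843700890269392 [ 1.12381289 -0.30239957 -0.72703207]
```

View pics/w4.png

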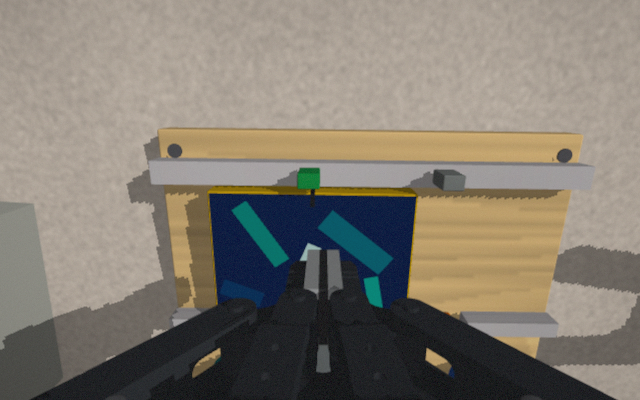

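View pics/w4c.png

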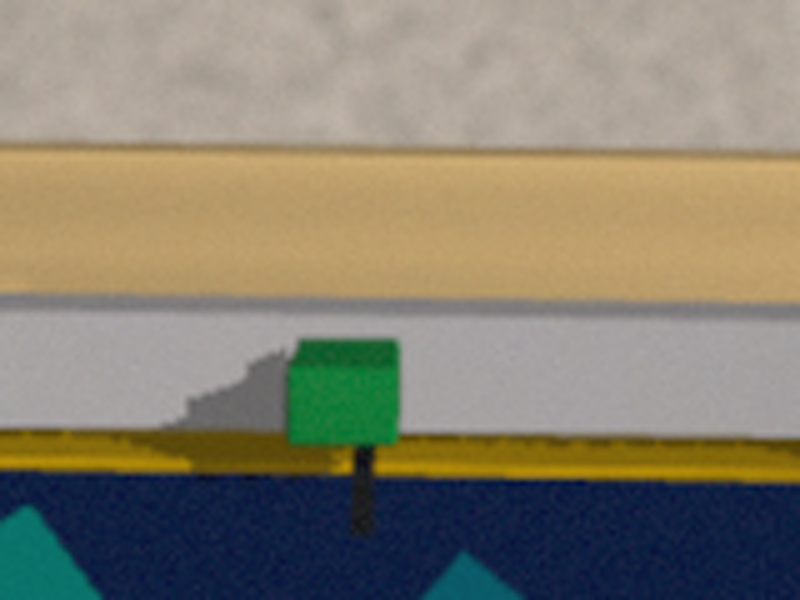

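Run:
```python
from h import *
np.set_printoptions(precision=4,suppress=True)
K,T=load("w4")
f=lambda L:[(240+x/5,100+y/5) for x,y in L]
t=ray(K,T,f([(287,367),(400,367),(397,443),(287,443)]),.058);print(t[:,:2]@U,(t[:,:2]@U).mean(),t[:,:2]@V)
t=ray(K,T,f([(365,450),(363,535)]),.045);print("mark",t[:,:2]@U,t[:,:2]@V)
t=ray(K,T,f([(365,450),(363,535),(349,500),(376,500)]),.045);print("mark",t[:,:2]@U)
t=ray(K,T,[(210,193),(415.5,197)],.045);print("panel ends",t[:,:2]@U,t[:,:2]@U.mean() if 0 else (t[:,:2]@U).mean())
```

```text
[-0.0279 -0.0141 -0.0144 -0.0281] -0.021131871987833784 [0.4622 0.4621 0.4716 0.4718]
mark [-0.0188 -0.019 ] [0.4758 0.4874]
mark [-0.0188 -0.019  -0.0209 -0.0173]
panel ends [-0.0869  0.049 ] -0.01890964497185959
```

Run:
```python
from h import *
cmd(vu(.529,.082,.2),84.7);cmd(vu(.529,.082,.106),84.7);cmd(vu(.529,.0635,.106),84.7)
```

```text
t 4.8 shift [-0.0829  0.1971 -0.0059] turnz 0.0006 cur yaw y 84.75 dist 0.10695208741859112 F [-2.84 -3.45 -0.26]
t 4.8 shift [-0.0831  0.1989  0.1821] turnz 0.0006 cur yaw y 84.75 dist 0.1411064563470821 F [-2.84 -3.45 -0.26]
t 4.8 shift [-0.0831  0.1619  0.1825] turnz 0.0006 cur yaw y 84.75 dist 0.12886012810687714 F [-2.84 -3.45 -0.26]
```

arm_command --steps '[[[-0.04,0.1,0],[0,0,0]],[[-0.083,0.198,0],[0,0,0]],[[-0.083,0.198,0.05],[0,0,0]],[[-0.083,0.198,0.12],[0,0,0]],[[-0.083,0.198,0.182],[0,0,0]],[[-0.083,0.198,0.182],[0,0,0]],[[-0.083,0.19,0.182],[0,0,0]],[[-0.083,0.19,0.182],[0,0,0]]]'

```text
time_s: 5.8
tcp_pos: [0.5375, 0.0359, 0.1072]
tcp_rot: [0.044, 0.999, -0.0, 0.002]
ft_force: [-0.2, -1.2, 0.3]
grip_width: -0.0001
```

Run:
```python
from h import *
s=telemetry.read_state();print(s['tcp_pos'],s['tcp_pos'][:2]@U)
cmd(vu(.529,.0635,.106),84.7)
```

```text
[0.53747604 0.0359397  0.10720557] 0.08543302662862019
t 5.8 shift [ 0.0059 -0.0438  0.0024] turnz 0.003 cur yaw y 84.96 dist 0.02215133158846391 F [-0.19 -1.19  0.31]
```

arm_command --steps '[[[0,-0.01,0],[0,0,0]],[[0,-0.02,0],[0,0,0]],[[0,-0.03,0],[0,0,0]],[[0,-0.04,0],[0,0,0]],[[0,-0.04,0],[0,0,0]],[[0,-0.04,0],[0,0,0]]]'

```text
time_s: 6.55
tcp_pos: [0.5345, 0.0164, 0.1053]
tcp_rot: [0.044, 0.999, -0.0, -0.0]
ft_force: [-1.0, -0.2, 0.1]
grip_width: 0.0002
```

Run:
```python
from h import *
s=telemetry.read_state();print(s['tcp_pos'],s['tcp_pos'][:2]@U,s['ft_force'])
```

```text
[0.53449458 0.01644669 0.10531557] 0.06574795250599277 [-0.97193632 -0.22463041  0.07917625]
```

arm_command --steps '[[[0,-0.0022,0],[0,0,0]],[[0,-0.0045,0],[0,0,0]],[[0,-0.0045,0],[0,0,0]]]'

```text
time_s: 6.92
tcp_pos: [0.5344, 0.0146, 0.1054]
tcp_rot: [0.044, 0.999, 0.0, -0.0]
ft_force: [0.5, 2.6, 0.4]
grip_width: -0.0001
```

Run:
```python
from h import *
s,im=snap('w5');print(s['tcp_pos'],s['tcp_pos'][:2]@U,s['ft_force'])
cv2.imwrite('pics/w5c.png',cv2.resize(im[90:190,20:150],None,fx=6,fy=5.5,interpolation=cv2.INTER_CUBIC))
```

```text
[0.53435089 0.01457542 0.10535173] 0.06387140797573364 [0.50939245 2.57932204 0.37979707]
```

View pics/w5c.png

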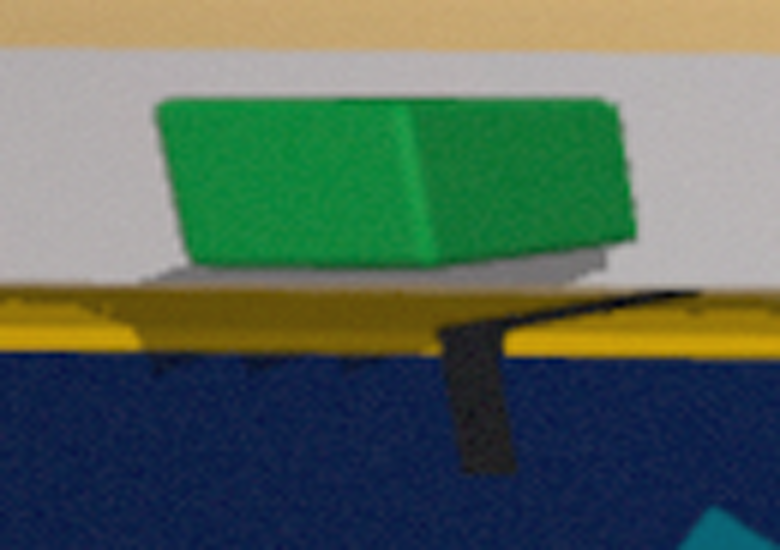

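Run:
```python
from h import *
np.set_printoptions(precision=4,suppress=True)
K,T=load("w5")
f=lambda L:[(20+x/6,90+y/5.5) for x,y in L]
t=ray(K,T,f([(155,98),(405,98),(437,266),(190,266)]),.058);print(t[:,:2]@U,(t[:,:2]@U).mean())
t=ray(K,T,f([(620,98),(635,242)]),.036);print(t[:,:2]@U-.007)
t=ray(K,T,f([(472,325),(489,474)]),.045);print("mark",t[:,:2]@U)
```

```text
[-0.0275 -0.0141 -0.0141 -0.0277] -0.02085694188106437
[-0.0216 -0.0221]
mark [-0.021  -0.0217]
```

arm_command --steps '[[[0,0.01,0],[0,0,0]],[[0,0.03,0],[0,0,0]],[[0,0.03,-0.08],[0,0,0]],[[0.04,-0.05,-0.18],[0,0,0]],[[0.08,-0.17,-0.18],[0,0,0]],[[0.08,-0.17,-0.18],[0,0,0]],[[0.08,-0.17,-0.18],[0,0,0]]]'

```text
time_s: 7.85
tcp_pos: [0.4871, -0.0667, 0.1952]
tcp_rot: [0.044, 0.999, 0.0, 0.0]
ft_force: [-0.3, -0.2, 0.5]
grip_width: -0.0002
```

```bash
python3 -c "
from h import *
s,im=snap('w6');print(s['tcp_pos'],s['tcp_pos'][:2]@U,s['ft_force'])
cv2.imwrite('pics/w6c.png',cv2.resize(im[100:220,240:400],None,fx=5,fy=5,interpolation=cv2.INTER_CUBIC))"
```

```text
[ 0.48709295 -0.06670649  0.19524247] -0.0214282374664834 [-0.34549646 -0.15491641  0.50787776]
```

View pics/w6c.png

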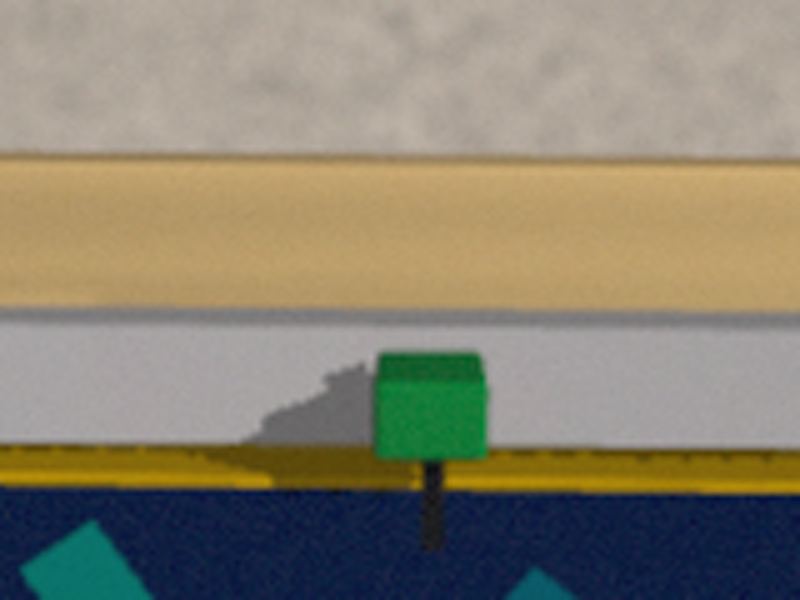

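Overhead check: the tab centre is at 430.5 and the black mark at 432 in the 5x crop, which is about 0.2 mm, so the panel is on the mark. Next is the key, starting with the joint budget for the wrist.

Run:
```python
from h import *
s=telemetry.read_state();print(np.round(s['joint_pos'],3))
for yy in(-3.4,-93+90+0):cmd([.50,.3145,.28],yy)
```

```text
[-2.720e-01 -3.500e-02 -2.000e-01  1.406e+00  1.000e-03 -1.850e-01]
t 7.9 shift [ 0.0406  0.7608 -0.1695] turnz 1.0288 cur yaw y 85.02 dist 0.3902584880267113 F [ 0.03 -0.3   0.19]
t 7.9 shift [ 0.0406  0.7608 -0.1695] turnz 1.0242 cur yaw y 85.02 dist 0.3902584880267113 F [ 0.03 -0.3   0.19]
```

Run:
```python
from h import *
cmd([.577,.3145,.30],176.6)
```

```text
t 7.9 shift [-0.1128  0.7742 -0.2096] turnz 1.0288 cur yaw y 85.02 dist 0.40497780773791786 F [ 0.03 -0.3   0.19]
```

arm_command --steps '[[[-0.015,0.1,-0.05],[0,0,-0.11]],[[-0.03,0.2,-0.11],[0,0,-0.22]],[[-0.045,0.3,-0.16],[0,0,-0.34]],[[-0.06,0.4,-0.21],[0,0,-0.45]],[[-0.075,0.5,-0.21],[0,0,-0.57]],[[-0.09,0.6,-0.21],[0,0,-0.68]],[[-0.1,0.69,-0.21],[0,0,-0.8]],[[-0.113,0.774,-0.21],[0,0,-0.92]]]' --claw 1

```text
time_s: 8.9
tcp_pos: [0.5763, 0.3176, 0.2991]
tcp_rot: [-0.606, 0.795, 0.0, -0.001]
ft_force: [-0.3, 0.1, -0.1]
grip_width: 0.0857
```

Run:
```python
from h import *
cmd([.577,.3145,.30],176.6)
```

```text
t 8.9 shift [ 0.0055 -0.003  -0.0018] turnz -0.1396 cur yaw y 164.6 dist 0.0032823332963481415 F [-0.25  0.13 -0.15]
```

arm_command --steps '[[[0.005,-0.003,-0.002],[0,0,-0.1]],[[0.005,-0.003,-0.002],[0,0,-0.14]],[[0.005,-0.003,-0.002],[0,0,-0.14]]]'

```text
time_s: 9.28
tcp_pos: [0.5771, 0.3129, 0.3001]
tcp_rot: [-0.683, 0.73, 0.0, -0.001]
ft_force: [-0.5, 0.4, 0.6]
grip_width: 0.0851
```

Run:
```python
from h import *
s,im=snap('k1');print(s['tcp_pos'])
K,T=load("k1")
hsv=cv2.cvtColor(im,cv2.COLOR_BGR2HSV)
m=cv2.inRange(hsv,(105,120,60),(125,255,255));m[:100]=0
c=sorted(cv2.findContours(m,0,2)[0],key=cv2.contourArea)[-3:]
for k in c:
    r=cv2.minAreaRect(k);b=cv2.boxPoints(r);P=ray(K,T,b,.141);print(cv2.contourArea(k),r,P.mean(0),P)
```

```text
[0.57710412 0.312864   0.30008202]
44.5 ((11.622950553894043, 162.8524627685547), (10.683218002319336, 21.18536376953125), 84.80557250976562) [0.77850831 0.2637362  0.141     ] [[0.78480045 0.26042992 0.141     ]
 [0.77067615 0.26011455 0.141     ]
 [0.77215563 0.26703628 0.141     ]
 [0.78640099 0.26736403 0.141     ]]
56.5 ((12.5, 151.0), (25.0, 14.0), 0.0) [0.77554164 0.25618393 0.141     ] [[0.78508231 0.26008851 0.141     ]
 [0.78219445 0.25120047 0.141     ]
 [0.76608923 0.25227287 0.141     ]
 [0.76880059 0.26117386 0.141     ]]
4846.5 ((319.0, 210.5), (165.0, 32.0), 90.0) [0.57976744 0.31374664 0.141     ] [[0.58588725 0.25411726 0.141     ]
 [0.56546048 0.25547575 0.141     ]
 [0.5721672  0.37348566 0.141     ]
 [0.59555483 0.37190789 0.141     ]]
```

View pics/k1.png

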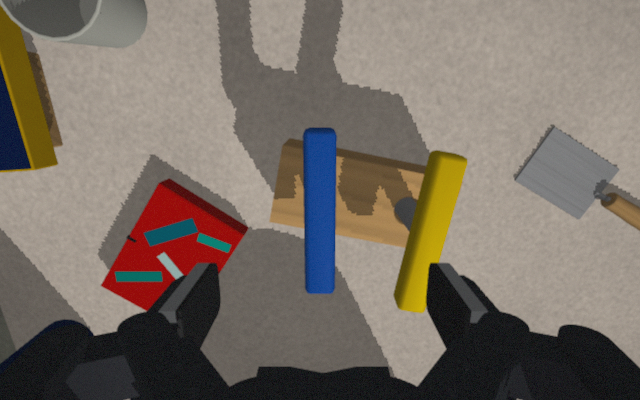

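Candidates: the blue T-handle at (319,210), and the yellow T-handle at (430,230), which is the round-shank driver and the wrong tool. Blue matches the hex key in the task. The red panel look-alike is at (175,245) and isn't meant.

Run:
```python
from h import *
im=cv2.imread('pics/k1.png')
cv2.imwrite('pics/k1c.png',cv2.resize(im[110:330,250:490],None,fx=2.7,fy=2.7,interpolation=cv2.INTER_CUBIC))
cmd([.5797,.3137,.184],176.6)
```

```text
t 9.32 shift [-0.003  -0.0051  0.2326] turnz -0.0051 cur yaw y 176.16 dist 0.11635232329566177 F [ 0.22 -0.43 -0.59]
```

View pics/k1c.png

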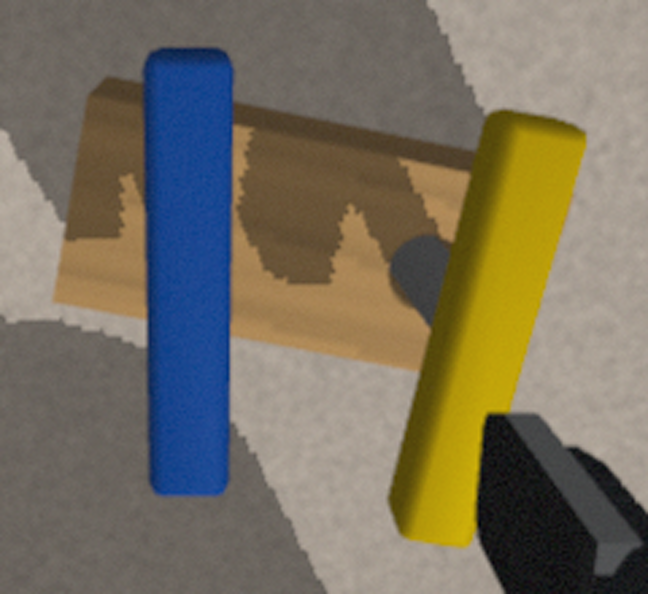

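The crop confirms the blue T-handle (upright in the image). The yellow one has the round shank.

arm_command --steps '[[[-0.003,-0.005,0.0],[0,0,-0.005]],[[-0.003,-0.005,0.03],[0,0,-0.005]],[[-0.003,-0.005,0.08],[0,0,-0.005]],[[-0.003,-0.005,0.13],[0,0,-0.005]],[[-0.003,-0.005,0.17],[0,0,-0.005]],[[-0.003,-0.005,0.21],[0,0,-0.005]],[[-0.003,-0.005,0.232],[0,0,-0.005]],[[-0.003,-0.005,0.232],[0,0,-0.005]]]' --claw 0.4

```text
time_s: 10.32
tcp_pos: [0.58, 0.312, 0.1843]
tcp_rot: [-0.685, 0.728, 0.0, -0.001]
ft_force: [-0.1, 0.1, 0.1]
grip_width: 0.06
```

Run:
```python
from h import *
s,im=snap('k2');print(s['tcp_pos'],s['grip_width'],s['ft_force'])
```

```text
[0.58000286 0.31196568 0.18428602] 0.060020150616391155 [-0.1392947   0.11823266  0.13631734]
```

View pics/k2.png

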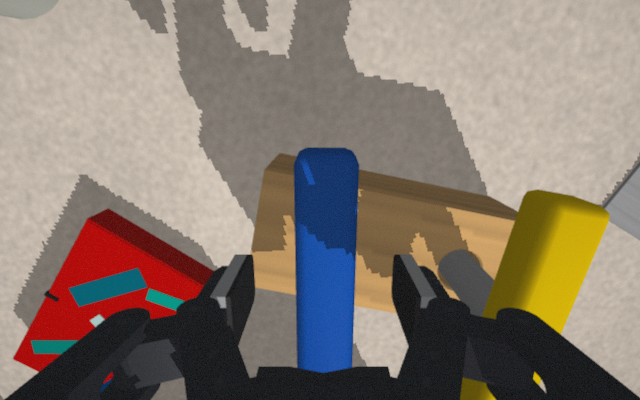

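Run:
```python
from h import *
K,T=load("k2"); print(ray(K,T,[(327,151),(327,160)],.141), ray(K,T,[(327,149)],.130))
K,T=load("k1"); print(ray(K,T,[(319,128),(319,293),(319,134)],.141))
```

```text
[[0.57530461 0.25447596 0.141     ]
 [0.57547223 0.25737659 0.141     ]] [[0.57519556 0.25513267 0.13      ]]
[[0.57566344 0.25479578 0.141     ]
 [0.58385081 0.37269623 0.141     ]
 [0.57592466 0.25855738 0.141     ]]
```

arm_command --steps '[[[-0.004,0,0],[0,0,0]],[[-0.004,0,0],[0,0,0]],[[-0.004,0,0],[0,0,0]],[[-0.004,0,0],[0,0,0]],[[-0.004,0,0],[0,0,0]],[[-0.004,0,0],[0,0,0]]]' --claw -1 --grip_force 90

```text
time_s: 11.12
tcp_pos: [0.581, 0.3145, 0.1869]
tcp_rot: [-0.685, 0.728, -0.0, 0.001]
ft_force: [-1.0, 0.4, 5.0]
grip_width: 0.021
```

Run:
```python
from h import *
s,im=snap('k3');print(s['tcp_pos'],s['grip_width'],s['ft_force'],s['moment'])
```

```text
[0.58101921 0.31447108 0.18687235] 0.02100650685767302 [-1.00788896  0.39847722  5.03275126] [0.06984573 0.23237724 0.03175596]
```

View pics/k3.png

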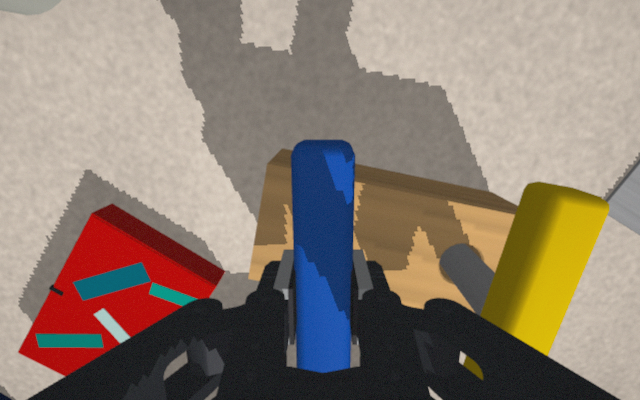

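arm_command --steps '[[[0,0,-0.02],[0,0,0]],[[0,0,-0.06],[0,0,0]],[[0,0,-0.1],[0,0,0]],[[0,0,-0.14],[0,0,0]],[[0,0,-0.18],[0,0,0]],[[0,0,-0.22],[0,0,0]],[[0,0,-0.22],[0,0,0]]]'

```text
time_s: 12.05
tcp_pos: [0.5812, 0.3143, 0.2966]
tcp_rot: [-0.685, 0.728, -0.001, 0.001]
ft_force: [0.2, 0.0, -2.8]
grip_width: 0.0207
```

Run:
```python
from h import *
s,im=snap('k4');print(s['tcp_pos'],s['grip_width'],s['ft_force'],s['moment'],np.round(s['joint_pos'],3))
a=viewer.snapshot("scene")[:,:,::-1];cv2.imwrite("pics/sc4.png",a)
cv2.imwrite("pics/sc4c.png",cv2.resize(a[60:240,330:490],None,fx=3.3,fy=3.3,interpolation=cv2.INTER_CUBIC))
K,T=cam("scene");print(proj(K,T,s['tcp_pos']),proj(K,T,s['tcp_pos']-[0,0,.054]),proj(K,T,s['tcp_pos']-[0,0,.172]))
```

```text
[0.5812236  0.31427104 0.29656552] 0.02069870237812557 [ 0.21212744  0.01728257 -2.8051962 ] [ 0.01015802 -0.03488231  0.0169978 ] [ 0.394  0.418  0.52   1.671 -0.    -1.116]
[[427.08672363 101.49615355]] [[423.10962322 118.04517296]] [[415.29532025 150.56108611]]
```

View pics/k4.png

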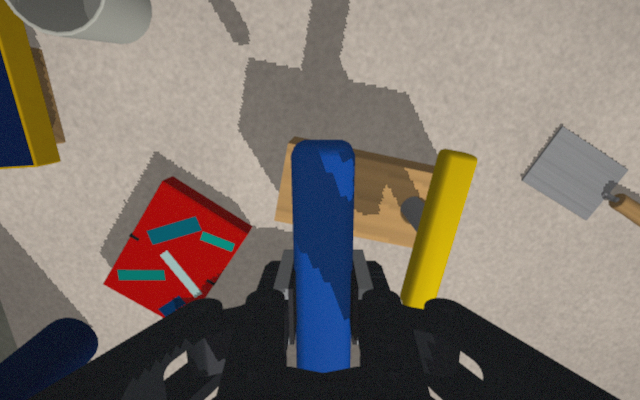

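View pics/sc4c.png

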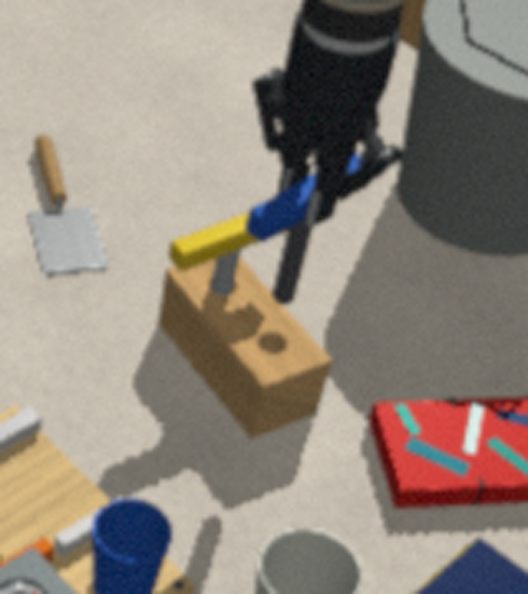

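Run:
```python
from h import *
s=dict(np.load('pics/k4.npz'));K,T=load("k4")
z=s['tcp_pos'][2]-.057
M=R.from_quat(s['tcp_rot'])
for uv,h in(((323,140),z),((323,145),z+.009),((323,151),z+.011)):
    print(M.inv().apply(ray(K,T,[uv],h)-s['tcp_pos'])*1000)
hsv=cv2.cvtColor(cv2.imread('pics/k4.png'),cv2.COLOR_BGR2HSV)
m=cv2.inRange(hsv,(105,120,60),(125,255,255));m[:,:280]=0;m[:130]=0;m[:,370:]=0
for r in(160,190,220,250):
    x=np.where(m[r])[0];print(r,x.min(),x.max(),(x.min()+x.max())/2)
```

```text
[[59.86066049 -0.16857319 56.95580675]]
[[59.05040461 -0.17240696 47.95639689]]
[[57.30521322 -0.17338421 45.95769705]]
160 292 354 323.0
190 293 353 323.0
220 293 352 322.5
250 294 352 323.0
```

Run:
```python
from h import *
cmd([.607,.037,.2966],200)
```

```text
t 12.15 shift [ 0.5498 -0.0865 -0.0047] turnz -0.2732 cur yaw y 176.52 dist 0.2783068559955194 F [ 0.25  0.47 -3.7 ]
```

arm_command --steps '[[[0.06,-0.01,0],[0,0,-0.03]],[[0.15,-0.025,0],[0,0,-0.08]],[[0.25,-0.04,0],[0,0,-0.13]],[[0.35,-0.055,0],[0,0,-0.18]],[[0.45,-0.07,0],[0,0,-0.23]],[[0.52,-0.082,0],[0,0,-0.273]],[[0.55,-0.0865,0],[0,0,-0.273]],[[0.55,-0.0865,0],[0,0,-0.273]]]'

```text
time_s: 13.15
tcp_pos: [0.6068, 0.0366, 0.2941]
tcp_rot: [0.818, -0.575, -0.001, 0.0]
ft_force: [-0.5, 0.1, -2.6]
grip_width: 0.0204
```

Run:
```python
from h import *
s,im=snap('k5');print(s['tcp_pos'],s['grip_width'],s['ft_force'])
K,T=load('k5');p=proj(K,T,[.6347,-.0383,.075])[0].astype(int);print(p)
x,y=p; cv2.imwrite('pics/k5c.png',cv2.resize(im[max(0,y-40):y+40,x-50:x+50],None,fx=7,fy=7,interpolation=cv2.INTER_CUBIC)); print(x-50,max(0,y-40))
```

```text
[0.60678433 0.03658179 0.29407177] 0.020443444971309864 [-0.52874128  0.11641915 -2.62748002]
[320  94]
270 54
```

View pics/k5.png

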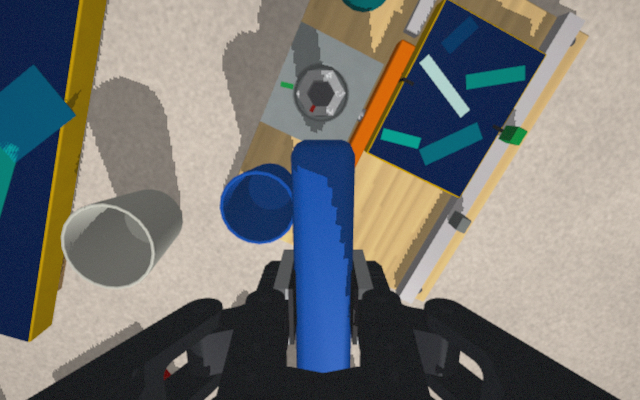

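View pics/k5c.png

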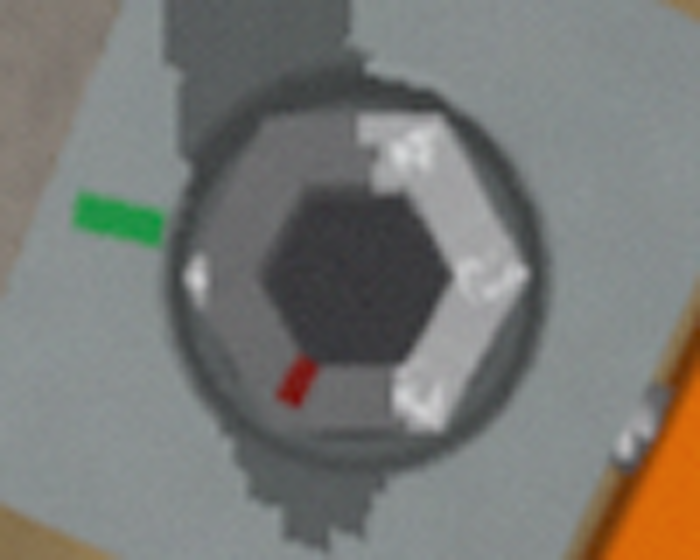

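Run:
```python
from h import *
np.set_printoptions(precision=4,suppress=True)
K,T=load('k5')
f=lambda L:[(270+x/7,54+y/7) for x,y in L]
for L in ([(303,187),(405,187),(450,275),(408,362),(310,362),(262,275)],[(265,118),(445,118),(530,272),(445,430),(265,430),(187,272)]):
    H=ray(K,T,f(L),.075);c=H[:,:2].mean(0);v=H[:,:2]-c
    a=np.degrees(np.arctan2(v[:,1],v[:,0]));print(c,np.linalg.norm(v,axis=1),a,(a%60))
im=cv2.imread('pics/k5.png')
g=cv2.GaussianBlur(cv2.cvtColor(im,cv2.COLOR_BGR2GRAY),(3,3),0)
m=cv2.inRange(g[75:112,300:342],0,75);cs=max(cv2.findContours(m,0,2)[0],key=cv2.contourArea);mm=cv2.moments(cs)
c=(300+mm['m10']/mm['m00'],75+mm['m01']/mm['m00']);print(c,cv2.contourArea(cs),ray(K,T,[c],.075))
s=telemetry.read_state();print(R.from_quat(s['tcp_rot']).as_matrix()[:,2])
cmd([.6347,-.0383,.2966],200)
```

```text
[ 0.6347 -0.0391] [0.0111 0.0108 0.0105 0.011  0.0107 0.0106] [ -37.7907 -100.2837 -160.0164  141.792    80.5026   19.733 ] [22.2093 19.7163 19.9836 21.792  20.5026 19.733 ]
[ 0.6348 -0.0391] [0.0193 0.0192 0.0195 0.0197 0.0198 0.019 ] [ -38.848  -100.9107 -159.1757  140.8377   78.0744   18.8648] [21.152  19.0893 20.8243 20.8377 18.0744 18.8648]
(319.81457194899815, 93.77595628415301) 457.5 [[ 0.6354 -0.0384  0.075 ]]
[-0.0018  0.0012 -1.    ]
t 13.2 shift [ 0.1618 -0.0006 -0.0046] turnz -0.0005 cur yaw y -160.05 dist 0.0809379474632394 F [-0.06 -0.57 -2.9 ]
```

arm_command --steps '[[[0.06,0,0],[0,0,0]],[[0.12,0,0],[0,0,0]],[[0.1625,-0.0015,0],[0,0,0]],[[0.1625,-0.0015,0],[0,0,0]],[[0.1625,-0.0015,0.03],[0,0,0]],[[0.1625,-0.0015,0.05],[0,0,0]],[[0.1625,-0.0015,0.05],[0,0,0]]]'

```text
time_s: 14.08
tcp_pos: [0.6345, -0.0381, 0.2681]
tcp_rot: [0.819, -0.573, -0.002, 0.001]
ft_force: [-0.4, 0.5, -1.6]
grip_width: 0.0205
```

Run:
```python
from h import *
s=telemetry.read_state();print(s['tcp_pos'],R.from_quat(s['tcp_rot']).as_matrix()[:,2],s['ft_force'])
a=viewer.snapshot("scene")[:,:,::-1]
cv2.imwrite("pics/sc6c.png",cv2.resize(a[160:290,270:410],None,fx=5,fy=4.5,interpolation=cv2.INTER_CUBIC))
K,T=cam("scene");z=s['tcp_pos'][2];print(proj(K,T,[*s['tcp_pos'][:2],z-.172]),proj(K,T,[.6348,-.0388,.075]))
cmd([.6348,-.0390,.221],200)
```

```text
[ 0.63451195 -0.03809322  0.26807488] [-4.14297225e-03  9.08097208e-04 -9.99991006e-01] [-0.43274188  0.53010428 -1.55002514]
[[335.83904175 236.94390999]] [[335.35600187 242.02806934]]
t 14.12 shift [0.0014 0.0005 0.0963] turnz 0.0004 cur yaw y -159.96 dist 0.04815521114616498 F [ 0.22  0.14 -2.55]
```

View pics/sc6c.png

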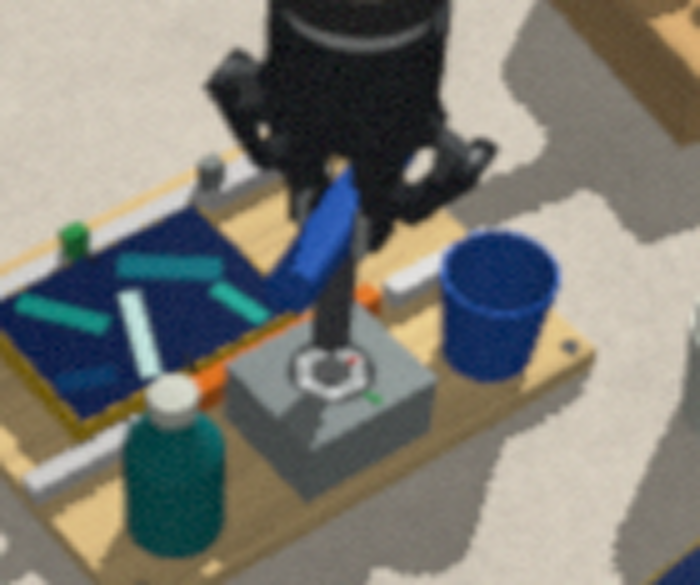

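arm_command --steps '[[[0.001,0.0005,0.016],[0,0,0]],[[0.001,0.0005,0.028],[0,0,0]],[[0.001,0.0005,0.038],[0,0,0]],[[0.001,0.0005,0.046],[0,0,0]],[[0.001,0.0005,0.052],[0,0,0]],[[0.001,0.0005,0.058],[0,0,0]]]'

```text
time_s: 14.88
tcp_pos: [0.6358, -0.0395, 0.2415]
tcp_rot: [0.819, -0.574, 0.0, -0.0]
ft_force: [0.3, -0.2, 2.8]
grip_width: 0.0203
```

Run:
```python
from h import *
s=telemetry.read_state();print(s['tcp_pos'],s['ft_force'],s['moment'])
cmd([.6348,-.0390,.221],200)
```

```text
[ 0.63581544 -0.03952683  0.24152838] [ 0.34078396 -0.15339731  2.82605576] [ 0.06884417  0.11500207 -0.05075157]
t 14.88 shift [-0.0017  0.0016  0.0411] turnz -0.0001 cur yaw y -160.01 dist 0.020560226211255563 F [ 0.34 -0.15  2.83]
```

arm_command --steps '[[[-0.0017,0.0016,0],[0,0,0]],[[-0.0017,0.0016,0.005],[0,0,0]],[[-0.0017,0.0016,0.01],[0,0,0]],[[-0.0017,0.0016,0.015],[0,0,0]]]'

```text
time_s: 15.38
tcp_pos: [0.6354, -0.0391, 0.2346]
tcp_rot: [0.819, -0.574, 0.001, -0.001]
ft_force: [3.1, 0.1, -0.6]
grip_width: 0.0204
```

Run:
```python
from h import *
s=telemetry.read_state();print(s['tcp_pos'],s['ft_force'],s['moment'])
cmd([.6348,-.0390,.221],200)
```

```text
[ 0.63537021 -0.03911564  0.23461852] [ 3.06388437  0.12853708 -0.57331108] [ 0.08262396 -1.00970532  0.09592133]
t 15.38 shift [-0.0006  0.0011  0.0272] turnz -0.0 cur yaw y -160.0 dist 0.013630940797486118 F [ 3.06  0.13 -0.57]
```

arm_command --steps '[[[0,-0.0008,0.006],[0,0,0]],[[0,-0.0008,0.012],[0,0,0]],[[0,-0.0008,0.018],[0,0,0]],[[0,-0.0008,0.024],[0,0,0]],[[0,-0.0008,0.028],[0,0,0]],[[0,-0.0008,0.032],[0,0,0]]]'

```text
time_s: 16.12
tcp_pos: [0.6354, -0.0391, 0.2207]
tcp_rot: [0.819, -0.574, 0.002, -0.001]
ft_force: [2.2, -0.3, 11.9]
grip_width: 0.0207
```

Run:
```python
from h import *
s=telemetry.read_state();print(s['tcp_pos'],s['ft_force'],s['moment'],s['grip_width'])
```

```text
[ 0.63541909 -0.03907593  0.22074613] [ 2.20266202 -0.32127597 11.92241186] [ 3.98889770e-02 -5.05431924e-01  1.78757130e-04] 0.020711257984407646
```

arm_command --steps '[[[0,0,0.002],[0,0,0]],[[0,0,0.004],[0,0,0]],[[0,0,0.004],[0,0,0]]]'

```text
time_s: 16.5
tcp_pos: [0.6353, -0.0391, 0.2207]
tcp_rot: [0.819, -0.574, 0.002, -0.001]
ft_force: [0.3, 0.2, 13.5]
grip_width: 0.0203
```

Run:
```python
from h import *
s,im=snap('k7');print(s['tcp_pos'],s['ft_force'],s['moment'],s['grip_width'],np.round(s['joint_pos'],3))
a=viewer.snapshot("scene")[:,:,::-1]
cv2.imwrite("pics/sc7c.png",cv2.resize(a[160:290,270:410],None,fx=5,fy=4.5,interpolation=cv2.INTER_CUBIC))
```

```text
[ 0.63534685 -0.03909463  0.22073158] [ 0.34207302  0.19437939 13.4785455 ] [ 0.10762806 -0.22352303 -0.0109343 ] 0.020311276807263846 [-0.167  0.333  0.261  1.493 -0.    -2.086]
```

View pics/sc7c.png

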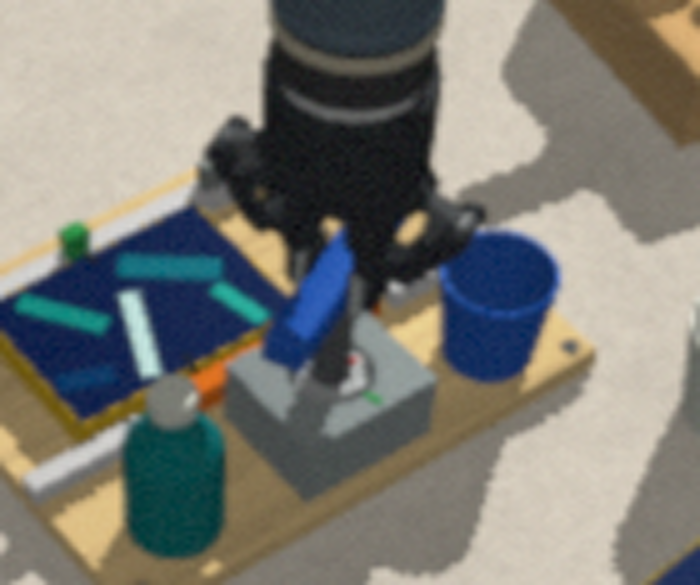

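View pics/k7.png

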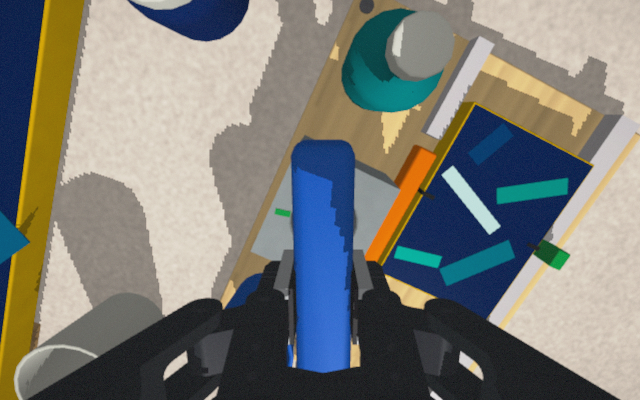

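arm_command --steps '[[[0,0,0.006],[0,0,0.03]],[[0,0,0.01],[0,0,0.09]],[[0,0,0.01],[0,0,0.16]],[[0,0,0.01],[0,0,0.23]],[[0,0,0.01],[0,0,0.3]],[[0,0,0.01],[0,0,0.37]],[[0,0,0.01],[0,0,0.43]],[[0,0,0.01],[0,0,0.45]]]' --grip_force 110

```text
time_s: 17.6
tcp_pos: [0.635, -0.0393, 0.2206]
tcp_rot: [-0.583, 0.813, -0.003, 0.002]
ft_force: [-5.1, 0.2, 27.0]
grip_width: 0.0199
```

Run:
```python
from h import *
s=telemetry.read_state();print(s['tcp_pos'],s['ft_force'],s['moment'],s['grip_width'],np.round(s['joint_pos'],3))
cmd([.6353,-.0391,.2207],128)
```

```text
[ 0.63498897 -0.03931902  0.22058971] [-5.09293176  0.17822553 27.02910635] [0.10680137 1.42097288 0.27472755] 0.01994796217654278 [-0.167  0.33   0.256  1.489 -0.002 -1.411]
t 17.6 shift [-0.0006 -0.0005 -0.0002] turnz 0.3874 cur yaw y 161.29 dist 0.00039606979488928057 F [-5.09  0.18 27.03]
```

arm_command --steps '[[[0,0.001,0],[0,0,0.06]],[[0,0.001,0],[0,0,0.13]],[[0,0.001,0],[0,0,0.2]],[[0,0.001,0],[0,0,0.26]],[[0,0.001,0],[0,0,0.31]],[[0,0.001,0],[0,0,0.35]],[[0,0.001,0],[0,0,0.38]],[[0,0.001,0],[0,0,0.38]]]'

```text
time_s: 18.6
tcp_pos: [0.6341, -0.039, 0.2206]
tcp_rot: [-0.331, 0.944, -0.002, 0.003]
ft_force: [-5.0, 0.8, 26.6]
grip_width: 0.02
```

Run:
```python
from h import *
s,im=snap('k8');print(s['tcp_pos'],s['ft_force'],s['moment'],s['grip_width'],np.round(s['joint_pos'],3))
cmd([.6353,-.0391,.2207],128)
```

```text
[ 0.6341446  -0.03902203  0.2206216 ] [-4.97935536  0.79133414 26.61076327] [0.15333829 1.54438765 0.1975128 ] 0.019996460441718284 [-1.66e-01  3.28e-01  2.54e-01  1.49e+00 -1.00e-03 -8.42e-01]
t 18.65 shift [-0.0018 -0.0016 -0.0002] turnz 0.008 cur yaw y 128.69 dist 0.001189012416351812 F [-5.28  1.25 26.74]
```

View pics/k8.png

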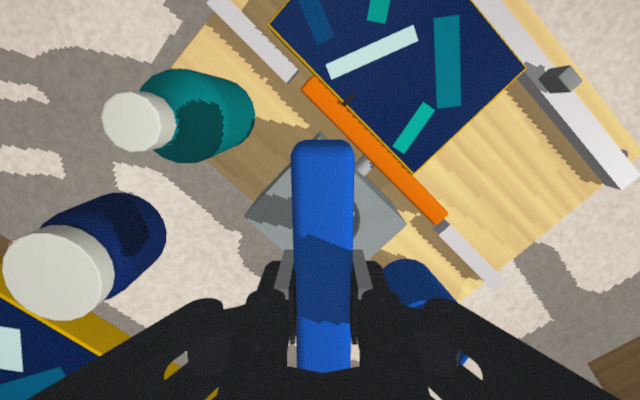

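arm_command --steps '[[[0,0,0],[0,0,0.02]],[[0,0,0],[0,0,0.04]],[[0,0,0],[0,0,0.06]],[[0,0,0],[0,0,0.06]]]'

```text
time_s: 19.15
tcp_pos: [0.634, -0.039, 0.2206]
tcp_rot: [-0.289, 0.957, -0.002, 0.003]
ft_force: [-6.8, -0.7, 26.9]
grip_width: 0.0205
```

Run:
```python
from h import *
s=telemetry.read_state();print(s['tcp_pos'],s['ft_force'],s['moment'],s['grip_width'])
cmd([.6353,-.0391,.2207],128)
```

```text
[ 0.63403851 -0.03896538  0.22060311] [-6.80744803 -0.66551203 26.93902407] [0.13226116 1.59601147 0.18723128] 0.02045664349575602
t 19.15 shift [-0.002  -0.0016 -0.0002] turnz -0.0519 cur yaw y 123.54 dist 0.0012723501065833051 F [-6.81 -0.67 26.94]
```

arm_command --steps '[[[0,0,0],[0,0,0.02]],[[0,0,0],[0,0,0.04]],[[0,0,0],[0,0,0.06]],[[0,0,0],[0,0,0.06]]]'

```text
time_s: 19.65
tcp_pos: [0.634, -0.0389, 0.2206]
tcp_rot: [-0.245, 0.969, -0.002, 0.003]
ft_force: [-5.9, 1.1, 27.7]
grip_width: 0.0201
```

Run:
```python
from h import *
s=telemetry.read_state();print(s['tcp_pos'],s['ft_force'],s['moment'],s['grip_width'])
cmd([.6353,-.0391,.2207],128)
a=viewer.snapshot("scene")[:,:,::-1]
cv2.imwrite("pics/sc9c.png",cv2.resize(a[180:290,280:400],None,fx=6,fy=5.4,interpolation=cv2.INTER_CUBIC))
```

```text
[ 0.63397954 -0.03890092  0.22058164] [-5.94704033  1.05735368 27.72686069] [0.14161826 1.71184626 0.20812307] 0.020121719014972766
t 19.65 shift [-0.0021 -0.0016 -0.0002] turnz -0.1118 cur yaw y 118.39 dist 0.0013406168505938978 F [-5.95  1.06 27.73]
```

View pics/sc9c.png

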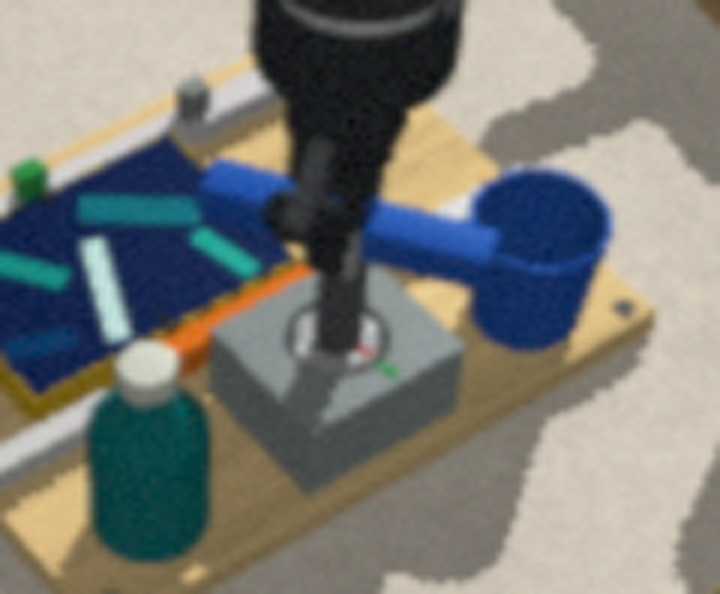

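arm_command --steps '[[[0,0,0],[0,0,0.02]],[[0,0,0],[0,0,0.04]],[[0,0,0],[0,0,0.06]],[[0,0,0],[0,0,0.07]],[[0,0,0],[0,0,0.07]]]'

```text
time_s: 20.32
tcp_pos: [0.6339, -0.0388, 0.2206]
tcp_rot: [-0.194, 0.981, -0.002, 0.003]
ft_force: [-5.4, 0.7, 27.3]
grip_width: 0.0199
```

Run:
```python
from h import *
s=telemetry.read_state();print(s['tcp_pos'],s['ft_force'],s['moment'],s['grip_width'])
cmd([.6353,-.0391,.2207],128)
a=viewer.snapshot("scene")[:,:,::-1]
cv2.imwrite("pics/sc10c.png",cv2.resize(a[215:265,310:365],None,fx=13,fy=11.7,interpolation=cv2.INTER_CUBIC))
```

```text
[ 0.63387665 -0.03881404  0.22059384] [-5.37840993  0.74095747 27.34228251] [0.2009     1.78243114 0.36222606] 0.019895955566687048
t 20.32 shift [-0.0024 -0.0016 -0.0002] turnz -0.1814 cur yaw y 112.41 dist 0.0014556722665010338 F [-5.38  0.74 27.34]
```

View pics/sc10c.png

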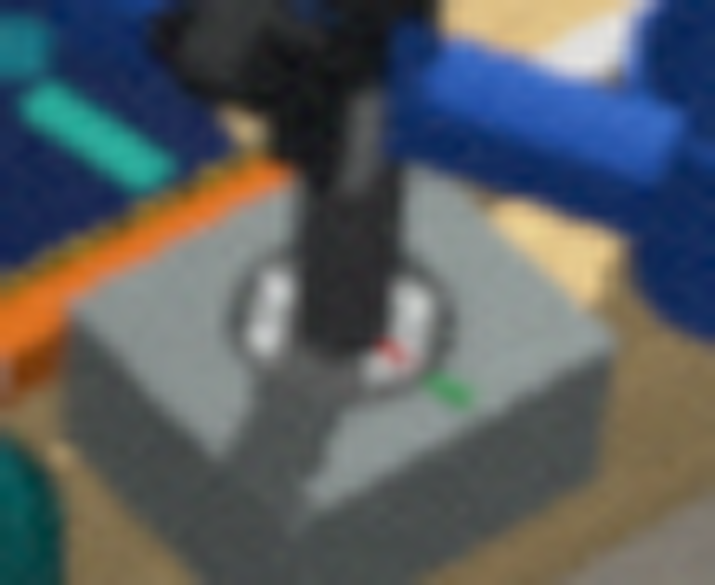

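arm_command --steps '[[[0,0,0],[0,0,0.02]],[[0,0,0],[0,0,0.04]],[[0,0,0],[0,0,0.04]]]'

```text
time_s: 20.75
tcp_pos: [0.6338, -0.0388, 0.2206]
tcp_rot: [-0.165, 0.986, -0.002, 0.003]
ft_force: [-7.1, 0.8, 26.7]
grip_width: 0.0201
```

Run:
```python
from h import *
s=telemetry.read_state();print(s['tcp_pos'],s['ft_force'],s['moment'],s['grip_width'])
cmd([.6353,-.0391,.2207],128)
```

```text
[ 0.63382377 -0.03875459  0.22060627] [-7.13422767  0.76014048 26.67717993] [0.19441932 1.74927234 0.44629238] 0.020101007811782184
t 20.75 shift [-0.0026 -0.0016 -0.0002] turnz -0.2212 cur yaw y 108.99 dist 0.0015189945091963883 F [-7.13  0.76 26.68]
```

Run:
```python
from h import *
s,im=snap('k11')
hsv=cv2.cvtColor(im,cv2.COLOR_BGR2HSV)
m=cv2.inRange(hsv,(105,120,60),(125,255,255));m[:,:250]=0;m[:130]=0;m[:,400:]=0
for r in(160,190,220,250):
    x=np.where(m[r])[0];print(r,x.min(),x.max(),(x.min()+x.max())/2)
a=viewer.snapshot("scene")[:,:,::-1]
cv2.imwrite("pics/sc11c.png",cv2.resize(a[215:265,310:365],None,fx=13,fy=11.7,interpolation=cv2.INTER_CUBIC))
```

```text
160 290 353 321.5
190 292 353 322.5
220 292 353 322.5
250 293 352 322.5
```

View pics/k11.png

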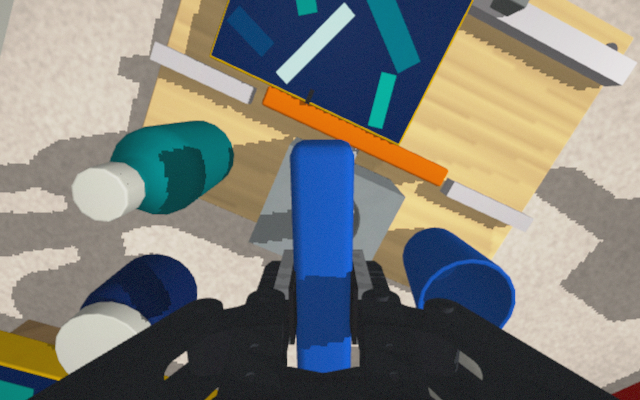

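View pics/sc11c.png

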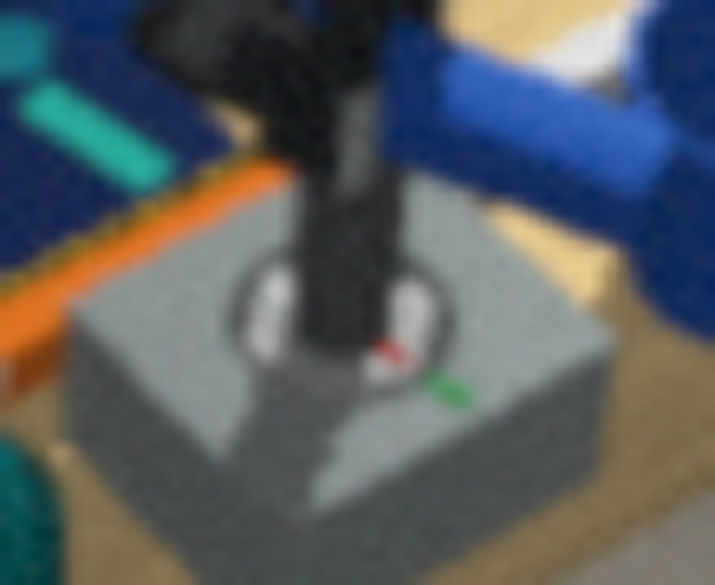

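arm_command --steps '[[[0,0,0],[0,0,0.02]],[[0,0,0],[0,0,0.04]],[[0,0,0],[0,0,0.05]],[[0,0,0],[0,0,0.05]]]'

```text
time_s: 21.35
tcp_pos: [0.6338, -0.0387, 0.2206]
tcp_rot: [-0.128, 0.992, -0.001, 0.003]
ft_force: [-6.9, 0.7, 28.5]
grip_width: 0.0199
```

Run:
```python
from h import *
s,im=snap('k12');print(s['tcp_pos'],s['ft_force'],s['moment'],s['grip_width'])
cmd([.6353,-.0391,.2207],128)
hsv=cv2.cvtColor(im,cv2.COLOR_BGR2HSV)
m=cv2.inRange(hsv,(105,120,60),(125,255,255));m[:,:250]=0;m[:130]=0;m[:,400:]=0
for r in(160,190,220,250):
    x=np.where(m[r])[0];print(r,x.min(),x.max(),(x.min()+x.max())/2)
a=viewer.snapshot("scene")[:,:,::-1]
cv2.imwrite("pics/sc12c.png",cv2.resize(a[215:265,310:365],None,fx=13,fy=11.7,interpolation=cv2.INTER_CUBIC))
```

```text
[ 0.63375463 -0.03866452  0.22061899] [-6.91859151  0.66191065 28.48756714] [0.18455822 1.90846721 0.70583917] 0.01994904819521399
t 21.4 shift [-0.0028 -0.0016 -0.0002] turnz -0.2705 cur yaw y 104.75 dist 0.0016056893220867106 F [-6.59  1.11 27.23]
160 290 353 321.5
190 291 352 321.5
220 292 352 322.0
250 293 352 322.5
```

View pics/sc12c.png

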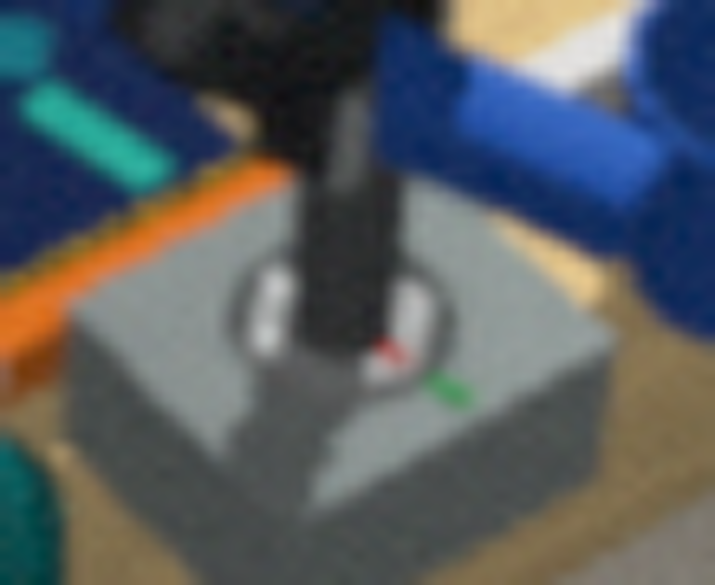

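arm_command --steps '[[[0.001,0,-0.003],[0,0,-0.02]],[[0.002,0,-0.006],[0,0,-0.05]],[[0.003,0,-0.008],[0,0,-0.05]],[[0.003,0,-0.008],[0,0,-0.05]]]'

```text
time_s: 21.95
tcp_pos: [0.6331, -0.039, 0.2207]
tcp_rot: [-0.164, 0.986, -0.001, 0.002]
ft_force: [0.1, 0.6, 16.1]
grip_width: 0.0203
```

Run:
```python
from h import *
s=telemetry.read_state();print(s['tcp_pos'],s['ft_force'],s['moment'],s['grip_width'])
```

```text
[ 0.63312681 -0.03903627  0.22071541] [ 0.07496246  0.57971245 16.07325875] [ 0.20026673  0.16667175 -0.05360609] 0.020271666384612072
```

arm_command --steps '[[[0,0,-0.003],[0,0,0]],[[0,0,-0.005],[0,0,0]],[[0,0,-0.005],[0,0,0]]]'

```text
time_s: 22.32
tcp_pos: [0.6331, -0.0391, 0.2207]
tcp_rot: [-0.164, 0.986, -0.001, 0.001]
ft_force: [2.5, 0.7, 9.1]
grip_width: 0.0205
```

arm_command --steps '[[[0,0,0],[0,0,0]],[[0,0,0],[0,0,0]],[[0,0,0],[0,0,0]],[[0,0,0],[0,0,0]],[[0,0,0],[0,0,0]],[[0,0,0],[0,0,0]]]' --claw 0.2

```text
time_s: 23.08
tcp_pos: [0.6329, -0.0391, 0.2174]
tcp_rot: [-0.164, 0.986, 0.0, -0.0]
ft_force: [0.2, -0.1, -0.2]
grip_width: 0.051
```

Run:
```python
from h import *
s,im=snap('k13');print(s['tcp_pos'],s['ft_force'],s['moment'],s['grip_width'])
```

```text
[ 0.63291259 -0.03914941  0.2173688 ] [ 0.20722598 -0.07254822 -0.21300916] [ 0.01384778 -0.02012328 -0.03193414] 0.05102123798808133
```

View pics/k13.png

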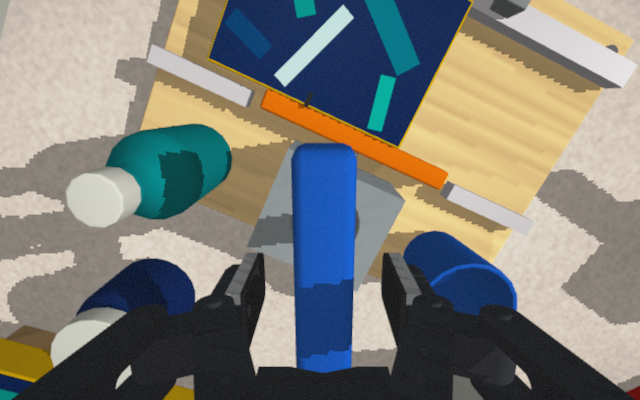

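arm_command --steps '[[[0,0,-0.04],[0,0,0]],[[0,0,-0.1],[0,0,0]],[[0,0,-0.17],[0,0,0.06]],[[0.06,0,-0.2],[0,0,0.12]],[[0.16,0.0,-0.2],[0,0,0.2]],[[0.28,0.02,-0.2],[0,0,0.28]],[[0.28,0.02,-0.2],[0,0,0.28]],[[0.28,0.02,-0.2],[0,0,0.28]]]'

```text
time_s: 24.12
tcp_pos: [0.4976, -0.0751, 0.3179]
tcp_rot: [0.045, 0.999, -0.0, 0.001]
ft_force: [0.0, 0.1, -0.0]
grip_width: 0.0512
```

Run:
```python
from h import *
s,im=snap('f1');print(s['tcp_pos'],s['tcp_pos'][:2]@U,s['ft_force'])
a=viewer.snapshot("scene")[:,:,::-1]
cv2.imwrite("pics/fsc.png",cv2.resize(a[150:300,235:415],None,fx=4.4,fy=4,interpolation=cv2.INTER_CUBIC))
```

```text
[ 0.49756736 -0.07511113  0.31792625] -0.02882942106314415 [ 0.04289726  0.06265438 -0.02473764]
```

View pics/f1.png

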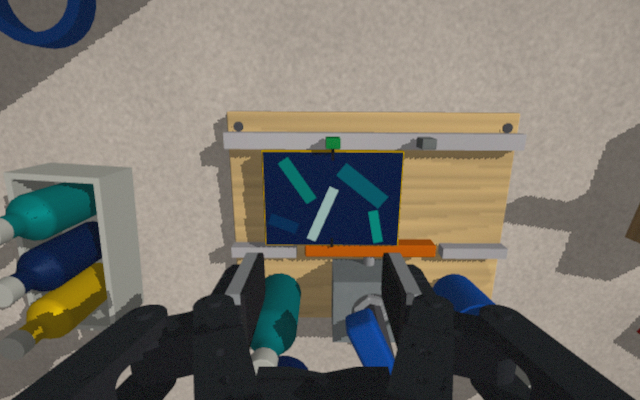

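View pics/fsc.png

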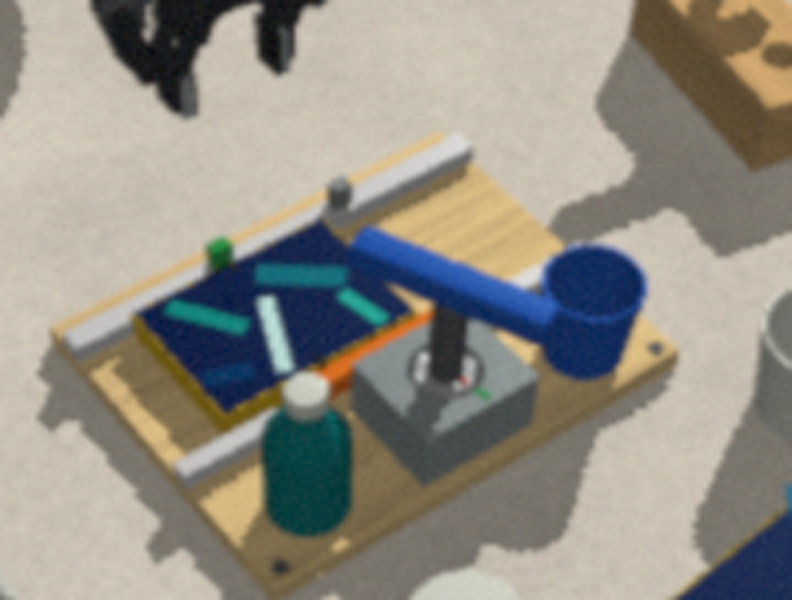

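Run:
```python
from h import *
im=cv2.imread('pics/f1.png')
cv2.imwrite('pics/f1c.png',cv2.resize(im[125:185,285:385],None,fx=8,fy=8,interpolation=cv2.INTER_CUBIC))
a=viewer.snapshot("scene")[:,:,::-1];hsv=cv2.cvtColor(np.ascontiguousarray(a),cv2.COLOR_BGR2HSV)
K,T=cam("scene");c=np.array([.6348,-.039])
x0,y0,x1,y1=325,228,352,255
for n,m in(("green",cv2.inRange(hsv,(45,90,60),(80,255,255))),("red",cv2.inRange(hsv,(0,90,60),(6,255,255))|cv2.inRange(hsv,(172,90,60),(180,255,255)))):
    ys,xs=np.where(m[y0:y1,x0:x1]);print(n,len(xs))
    if len(xs):
        p=ray(K,T,[(x0+xs.mean(),y0+ys.mean())],.075)[0,:2];d=p-c;print(p,np.degrees(np.arctan2(d[1],d[0])),np.linalg.norm(d))
cv2.imwrite("pics/f2c.png",cv2.resize(a[215:265,310:365],None,fx=13,fy=11.7,interpolation=cv2.INTER_CUBIC))
```

```text
green 3
[ 0.66110515 -0.03423497] 10.267470240804345 0.02673324926970065
red 0
```

View pics/f1c.png

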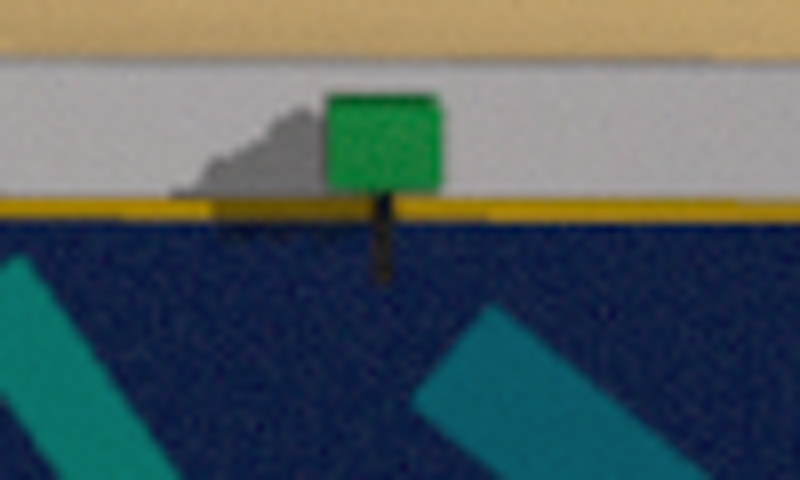

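View pics/f2c.png

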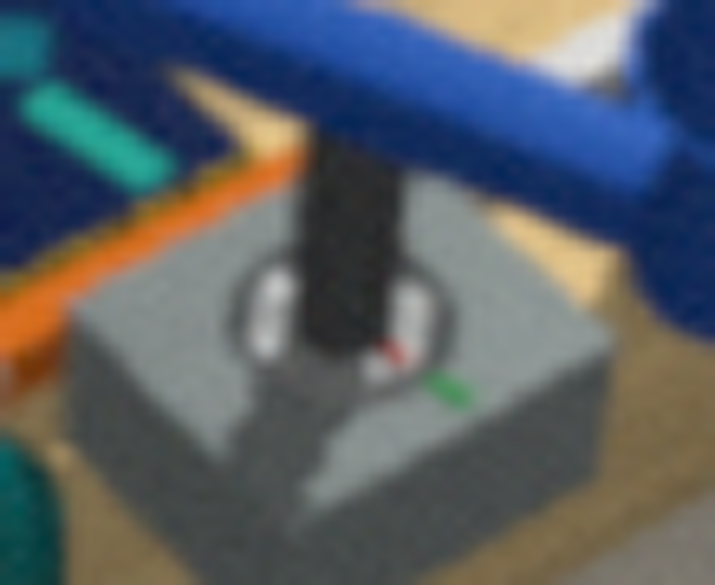

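Run:
```python
from h import *
K,T=cam("scene")
# circle of the screw recess: centre from crop: x 235..455, y 245..400
C=ray(K,T,[(310+345/13,215+322/11.7)],.075)[0,:2];print(C)
for p in((397,352),(450,390)):
    P=ray(K,T,[(310+p[0]/13,215+p[1]/11.7)],.075)[0,:2]
    for c in(C,np.array([.6348,-.039])): d=P-c;print(p,np.degrees(np.arctan2(d[1],d[0])),np.linalg.norm(d))
K,T=load('f1')
f=lambda L:[(285+x/8,125+y/8) for x,y in L]
print(ray(K,T,f([(327,150),(441,150)]),.058)[:,:2].mean(0)@U, ray(K,T,f([(382,270),(383,205)]),.045)[:,:2]@U)
```

```text
[ 0.63782048 -0.03760031]
(397, 352) 10.3334179121228 0.012312011899380783
(397, 352) 13.410862921464338 0.015557007521080357
(450, 390) 6.979212851116932 0.02589345930375412
(450, 390) 8.993884728622675 0.02907960902796015
-0.02132408326103502 [-0.02105117 -0.02100928]
```

Run:
```python
from plant import workorder, telemetry
print(workorder.job_done()); print(telemetry.read_state()["time_s"])
```

```text
the job is handed in; nothing more can be done
None
the job is handed in; nothing more can be done
```

The job was handed in at about 24 s, with the panel clamped on the green-tab mark and the blue hex key left standing in the screw.

- **Panel:** I pushed it along the channel by its end face with the fingers shut. The last wrist view, after clamping, puts its middle mark about 0.3 mm from the green tab's centre (mark −21.0 mm, tab −21.3 mm along the channel).
- **Key:** I took it from the rack and pushed it into the socket until it bottomed. The tip was at about 49 mm, as expected, and a further 2 mm of commanded push did not move it. It stayed at that depth through the whole turn, with about 27 N of downward push.
- **Clamping:** I turned it clockwise until the screw stopped moving while the torque rose to 0.7 N m, against about 0.25 N m while turning. I then took off the load and let go.
- **Last checks:** The key is standing in the screw, the jaw is against the panel, the cup and paint bottle look undisturbed, and the gripper is well clear with zero force.
- **One loose check:** The red and green marks look aligned in the picture, but my angle estimate has them 3–4° apart. That is within about one pixel in that view, so I relied on the torque to confirm the stop.

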